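# Clear the draining panel's joint with the pick

## Robot

A 6-joint arm with a two-finger parallel gripper is mounted at the origin on the work surface. World frame = base frame: x ahead of the robot, y to its left, z up, the work surface at z = 0. Lengths are in m, angles in rad, forces in N, time in s.
With the tool pointing down it reaches from about 0.425 to 0.95 m from the base axis. Payload 3.5 kg.
Tool frame: the origin (TCP) lies midway between the tips of the shut fingers; the grasp point (between the pads) lies 19 mm behind it; z points along the fingers, y is the direction in which the jaws open and shut (so a half turn about z gives the same grasp; the last joint's range is limited). The gripper opens to 85 mm and grips with 20 to 120 N. Pads are 22 mm wide; open, the fingers measure 114 mm over their backs; the gripper's body (76 mm by 85 mm) begins 54 mm behind the grasp point. The pads swing forward as they close: fully open they stand 13 mm farther back than shut.
Start: joints at [0.99, 0.286, 1.577, -0, 1.279, -0.15], TCP at [0.282, 0.613, 0.198] pointing down, gripper open.
Joint ranges: [-2.77, 2.77], [-0.9, 2.22], [0.21, 2.48], [-1.53, 4.67], [0.24, 2.81], [-2.84, 2.84]. Speed limits (rad/s): [2.79, 2.79, 3.14, 3.14, 3.14, 3.14].

## Interface

Orientations are given as a unit quaternion [x, y, z, w].
In Python, from plant import ctrl gives the robot as it stands.
- The arm moves only by the tool apply_moves, never from a script. Its argument "moves" is a list that holds one entry, the list of rows, each a list of 7 numbers: the shift along the tool's x, y, z in m, then the turn, a rotation vector about the tool's x, y, z in degrees, then the gripper's target within -1 to 1 (shut at 1, half-way at 0, fully open at -1). In form: [[[tx, ty, tz, ax, ay, az, hand], ...]]. A call has 1 to 12 rows; each row shifts and turns the pose as measured when the row begins, along the tool's axes as they then stand; what a row does not reach is not made up. A row lasts 1/10 s, in which the tool goes at most 50 mm and 8.59 degrees, less where a joint would pass 70% of its speed; a pose out of reach is approached as far as the arm can. A call with a gripper value outside its range is refused whole. The fingers move at their own pace and stop on an object; "force" is the grip in N (left out, the last holds). Time passes only in rows, so rows that do not move let the fingers close. It gives the time, the measured TCP pose, the force and the opening at its end, in the units of the state.
- ctrl.get_state(): the state, without advancing time (a new reading comes with each control period).
- ctrl.read_camera(name): name is "scene" or "top" or "wrist"; returns the picture (400x640x3 uint8, red, green, blue); there is no depth.
- ctrl.get_calibration(name): a dict with "camera_matrix" (3x3 intrinsics, pixels), "cam_to_world" (4x4, takes a point from camera to world coordinates). Camera axes: x right, y up, looking along -z (the intrinsics and any distortion apply to the point x, -y, -z); pixel columns grow to the right and rows downward; lengths in m; the calibration is good to about 2 mm. A picture is of the moment at which its call begins: read the wrist's pose just before it. get_calibration takes no time and is no camera call; for the wrist camera it gives the pose at the moment of the call.
- ctrl.sign_off(): hands the job in, once; it reports no verdict.
The state is a dict: "time": time; "qpos": joint angles; "dq": joint speeds; "joint_efforts": joint torques, N m; "eef_pos": TCP position; "tcp_rot": TCP orientation; "contact_force": force on the tool from outside, world axes, zero at the start; "wrist_torque": the same for the moment, N m; "opening": opening from 0.0 (shut) to 1.0 (fully open).
Only numpy, scipy, OpenCV 4.12 (cv2) and the standard library are available. Lean on these libraries where they do the work, as an engineer would, in place of code of your own. Each camera call takes 0.05 s, during which the arm holds its last target. There are 200 camera calls.

## Task

Lift the blue joint pick out of the basket, lay it in the sloping red rest with its tip down at the foot and let go, then take it again so that you can hold it nearly upright (within 35 degrees of vertical). With its tip pressed gently on the bottom of the joint in the draining panel, run it slowly, at a few centimetres per second, in a single pass along the whole joint, from the end with the red dot round the bend to the other end, without the tip coming out in between. Finally lay the pick back in the rest, tip at the foot, and leave the spatula, bowl and spice tray as they are.

Things in the scene. Friction and masses are not known exactly. Their poses are not given: they have to be found in the camera images.
- pick: Joint pick, 185 mm long, 90 g: blue square handle 18 x 18 mm, 125 mm long, then a thin steel shank that ends in a ball tip of 5 mm diameter. Origin at the very end of the tip, on the centre line; x axis runs from the tip along the centre line to the handle's butt (handle from x = 60 to 185 mm). It starts lying flat in the basket, tip roughly towards the robot.
- pick_butt (a point): Centre of the end face of the pick's handle, 185 mm from the tip.
- basket: Grey open basket, fixed, outside 270 (x) x 190 (y) x 45 mm high, walls and floor 4 mm. Origin under its centre. It and the draining panel may change sides.
- rest: Sloping red plastic spoon rest, fixed: a channel rising at 35 degrees towards its own +x (away from the robot), 28 mm wide inside, walls 17 mm above its floor over the first 95 mm, then a 12 mm wide tongue up to 129 mm; the handle beyond stands free for the fingers. A foot wall closes the low end. Origin on the worktop, under the low end.
- rest_foot (a point): Where the pick's tip comes to lie in the rest: at the foot wall, 9 mm above the channel floor, 30 mm above the worktop. The pick's centre line, when in the rest, runs from here up along the channel; axes are those of the rest.
- panel: Draining panel, fixed, 220 (x) x 170 (y) x 10 mm high: steel frame, white inlay; origin under its centre. Between them runs the joint, a dark groove 11 mm wide, 6 mm deep (bottom 4 mm above the worktop), closed at both ends: a 75 mm leg along the panel's x, a 45 degree bend to the left, another 75 mm leg. A red dot (16 mm) lies beside its starting end.
- spatula: Wooden spatula, 200 mm long, lying in the basket beside the pick; leave it there.
- bowl: Upturned white ceramic bowl, 140 mm across, 62 mm high; origin at the centre of its rim on the worktop.
- tray: Small aluminium tray, 100 x 180 x 16 mm, origin under its centre; carries the two spice bottles.
- bottle1: Amber spice bottle with black cap, 42 mm diameter, 100 mm high, origin under its centre.
- bottle2: Green spice bottle with red cap, 42 mm diameter, 100 mm high, origin under its centre.
- joint0 (a point): Point on the bottom of the joint, mid-width, at its starting end by the red dot (the groove goes on 9 mm behind it); number 0 of 0 to 6, 23 mm apart along the joint.
- joint1 (a point): Point on the bottom of the joint, mid-width; number 1 of 0 to 6, 23 mm apart along the joint.
- joint2 (a point): Point on the bottom of the joint, mid-width; number 2 of 0 to 6, 23 mm apart along the joint.
- joint3 (a point): Point on the bottom of the joint, mid-width, at the bend; number 3 of 0 to 6, 23 mm apart along the joint.
- joint4 (a point): Point on the bottom of the joint, mid-width; number 4 of 0 to 6, 23 mm apart along the joint.
- joint5 (a point): Point on the bottom of the joint, mid-width; number 5 of 0 to 6, 23 mm apart along the joint.
- joint6 (a point): Point on the bottom of the joint, mid-width, at its far end (the groove goes on 9 mm beyond it); number 6 of 0 to 6, 23 mm apart along the joint.
Not all that is in view belongs to the job. What is shaped like the rest but purple or yellow is not meant.

How it is judged:
By the outcome, as a careful person would: the job done as asked, in the order asked, and still so for the second after the job is handed in, with the robot touching nothing.
It also fails if it takes over 72 s, if anything falls off the work surface, if the arm or the gripper's body presses on something with over 40 N, if the wrist force passes 120 N, or if a joint passes its speed limit or range.

## Working session

There is one attempt and no reset: what is moved stays moved. The work goes in short steps, Python scripts to look and compute and a tool call to move; the robot and the scene stay as the last step left them, time stands still between calls to the robot, and variables do not carry over. Pictures are saved under pics/ and viewed, about 8 in all and at most 12, crops included, and the job is handed in when it is done.

Besides the shell and the picture viewer there is one more tool, called after ">>>" as name([rows], argument=value, ...), one row to a line, values as JSON. apply_moves: Moves the arm, as the interface text tells. Its arguments: {"type":"object","properties":{"moves":{"type":"array","items":{"type":"array","items":{"type":"array","items":{"type":"number"}}}},"force":{"type":"number"}},"required":["moves"]}

```bash
ls; mkdir -p pics
python3 - <<'E'
from plant import ctrl
import cv2,numpy as np
for n in("top","scene"):
    im=ctrl.read_camera(n); cv2.imwrite(f"pics/{n}0.png",im[...,::-1])
    c=ctrl.get_calibration(n); print(n,{k:np.round(v,4).tolist() if not isinstance(v,str) else v for k,v in c.items()})
print(ctrl.get_state())
E
```

```text
pics
top {'camera_matrix': [[490.1266, 0.0, 322.1075], [0.0, 490.1266, 196.7115], [0.0, 0.0, 1.0]], 'cam_to_world': [[-0.0058, 0.9983, -0.0582, 0.4131], [-1.0, -0.0057, 0.0012, 0.0275], [0.0009, 0.0582, 0.9983, 1.427], [0.0, 0.0, 0.0, 1.0]]}
scene {'camera_matrix': [[386.2468, 0.0, 325.9168], [0.0, 386.2468, 198.3138], [0.0, 0.0, 1.0]], 'cam_to_world': [[0.394, -0.7735, 0.4965, 1.0328], [0.9191, 0.3259, -0.2217, -0.2477], [0.0097, 0.5437, 0.8392, 0.9813], [0.0, 0.0, 0.0, 1.0]]}
{'time': 0.1, 'qpos': array([ 9.89998923e-01,  2.87114853e-01,  1.57805786e+00, -1.18434222e-05,
        1.27861873e+00, -1.50013657e-01]), 'dq': array([-9.73989564e-04, -1.86157725e-03, -4.94299183e-03, -6.79974018e-04,
        4.66021495e-04, -6.06929007e-05]), 'joint_efforts': array([ 2.95464106e-04, -4.07292652e+01, -2.93699956e+01, -1.75851442e-04,
        3.47962246e-03, -4.20005961e-06]), 'eef_pos': array([0.28147468, 0.61276187, 0.19714564]), 'tcp_rot': array([ 2.13728462e-01,  9.76892489e-01, -1.02883966e-03, -3.87550966e-04]), 'contact_force': array([-0.66588982,  0.39971321,  0.31314671]), 'wrist_torque': array([ 0.0065536 , -0.03416642,  0.0222133 ]), 'opening': 1.0003287416366622}
```

View pics/top0.png

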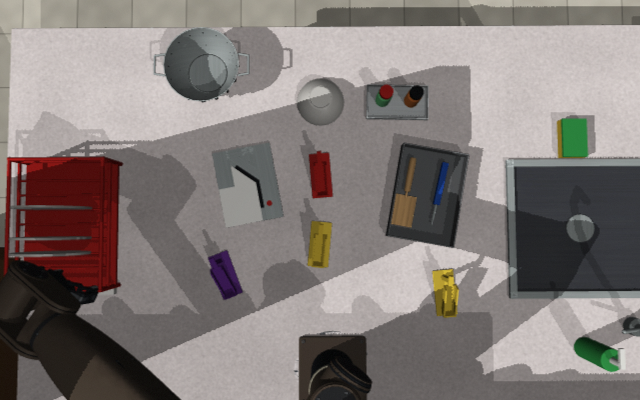

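View pics/scene0.png

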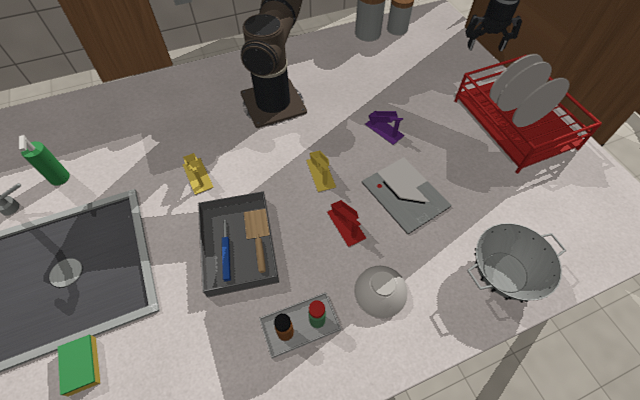

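```bash
cat > h.py <<'E'
from plant import ctrl
import cv2,numpy as np
from scipy.spatial.transform import Rotation as R
def ray(px,c,z):
    K,T=c["camera_matrix"],np.array(c["cam_to_world"])
    d=np.linalg.inv(K)@np.array([px[0],px[1],1.]); d=T[:3,:3]@(d*[1,-1,-1]); o=T[:3,3]
    return o+d*(z-o[2])/d[2]
def proj(P,c):
    T=np.array(c["cam_to_world"]); p=T[:3,:3].T@(np.asarray(P)-T[:3,3])*[1,-1,-1]; q=np.array(c["camera_matrix"])@p; return q[:2]/q[2]
def st():
    s=ctrl.get_state(); r=R.from_quat(s["tcp_rot"])
    print("t",round(s["time"],2),"p",s["eef_pos"].round(4),"F",s["contact_force"].round(1),"op",round(s["opening"],3),"q",s["qpos"].round(3)); print(r.as_matrix().round(3).tolist()); return s,r
def delta(P,Rt):
    "shift in tool axes and rotvec deg to reach P, Rt(matrix)"
    s,r=st(); print("shift mm",(r.inv().apply(np.array(P)-s["eef_pos"])*1000).round(1),"turn",(r.inv()*R.from_matrix(Rt)).as_rotvec(degrees=True).round(2))
def snap(n,name):
    c=ctrl.get_calibration(n); im=ctrl.read_camera(n); cv2.imwrite(f"pics/{name}.png",im[...,::-1]); np.save(f"pics/{name}.npy",np.array([c["camera_matrix"],]),); import pickle; pickle.dump((c,im),open(f"pics/{name}.pkl","wb")); return im,c
E
python3 - <<'E'
from h import *
c=ctrl.get_calibration("top")
for n,p,z in [("dot",(269,203),.01),("panel TL",(213,150),.01),("TR",(270,142),.01),("BL",(226,227),.01),("BR",(283,217),.01),("bend",(258,181),.01),("end",(236,165),.01),
 ("rest low",(322,197),.03),("rest top",(318,152),.09),("butt",(443,163),.013),("tip",(433,222),.013),("handle lo",(437,203),.013),("bowl",(320,100),.06),("bskTL",(403,145),.045),("bskTR",(467,155),.045),("bskBL",(387,235),.045),("bskBR",(454,246),.045)]:
    print(n,ray(p,c,z).round(3))
w=ctrl.get_calibration("wrist"); s,r=st(); T=np.array(w["cam_to_world"])
print(w["camera_matrix"], "cam in tool",r.inv().apply(T[:3,3]-s["eef_pos"]).round(4),(r.inv().as_matrix()@T[:3,:3]).round(3).tolist(), [k for k in w])
E
```

```text
dot [0.478 0.18  0.01 ]
panel TL [0.634 0.343 0.01 ]
TR [0.656 0.177 0.01 ]
BL [0.41  0.304 0.01 ]
BR [0.438 0.139 0.01 ]
bend [0.542 0.211 0.01 ]
end [0.589 0.275 0.01 ]
rest low [0.494 0.026 0.03 ]
rest top [0.614 0.036 0.09 ]
butt [ 0.592 -0.326  0.013]
tip [ 0.421 -0.293  0.013]
handle lo [ 0.475 -0.306  0.013]
bowl [0.767 0.03  0.06 ]
bskTL [ 0.64  -0.205  0.045]
bskTR [ 0.61  -0.386  0.045]
bskBL [ 0.385 -0.156  0.045]
bskBR [ 0.353 -0.344  0.045]
t 0.1 p [0.2815 0.6128 0.1971] F [-0.7  0.4  0.3] op 1.0 q [ 0.99   0.287  1.578 -0.     1.279 -0.15 ]
[[-0.909, 0.418, -0.001], [0.418, 0.909, -0.002], [0.0, -0.002, -1.0]]
[[356.29774934   0.         322.43424505]
 [  0.         356.29774934 194.90503905]
 [  0.           0.           1.        ]] cam in tool [ 0.0774 -0.0006 -0.1765] [[0.001, 0.953, 0.303], [1.0, -0.0, -0.002], [-0.002, 0.303, -0.953]] ['camera_matrix', 'cam_to_world']
```

Run:
```python
from h import *
a=np.radians(169); x=np.array([np.cos(a),np.sin(a),0]); z=np.array([0,0,-1.]); y=np.cross(z,x)
delta([.53,.1,.26],np.c_[x,y,z])
```

```text
t 0.1 p [0.2815 0.6128 0.1971] F [-0.7  0.4  0.3] op 1.0 q [ 0.99   0.287  1.578 -0.     1.279 -0.15 ]
[[-0.909, 0.418, -0.001], [0.418, 0.909, -0.002], [0.0, -0.002, -1.0]]
shift mm [-439.9 -362.3  -62.2] turn [ -0.12  -0.03 -13.68]
```

>>> apply_moves([
  [[-0.037, -0.03, -0.005, 0, 0, 0, 0], [-0.037, -0.03, -0.005, 0, 0, 0, 0], [-0.037, -0.03, -0.005, 0, 0, 0, 0], [-0.037, -0.03, -0.005, 0, 0, 0, 0], [-0.037, -0.03, -0.005, 0, 0, 0, 0], [-0.037, -0.03, -0.005, 0, 0, 0, 0], [-0.037, -0.03, -0.005, 0, 0, 0, 0], [-0.037, -0.03, -0.005, 0, 0, 0, 0], [-0.037, -0.03, -0.005, 0, 0, 0, 0], [-0.037, -0.03, -0.005, 0, 0, 0, 0], [-0.037, -0.03, -0.005, 0, 0, -7, 0], [-0.035, -0.03, -0.005, 0, 0, -7, 0]],
])

```text
time: 1.3
eef_pos: [0.5413, 0.0887, 0.2516]
tcp_rot: [0.083, 0.997, -0.004, -0.005]
contact_force: [0.4, 1.4, -0.5]
opening: 0.502
```

Run:
```python
from h import *
im,c=snap("wrist","w1"); st()
print(ctrl.get_calibration("wrist")["cam_to_world"].round(4)[:3,3], np.array(c["cam_to_world"])[:3,3].round(4))
```

```text
t 1.35 p [0.5452 0.0828 0.2525] F [ 1.6 -4.9 -0. ] op 0.5 q [-0.027 -0.02   1.817 -0.013  1.351 -1.428]
[[-0.986, 0.166, -0.007], [0.166, 0.986, -0.013], [0.004, -0.014, -1.0]]
[0.4698 0.0973 0.4292] [0.4666 0.1024 0.4288]
```

View pics/w1.png

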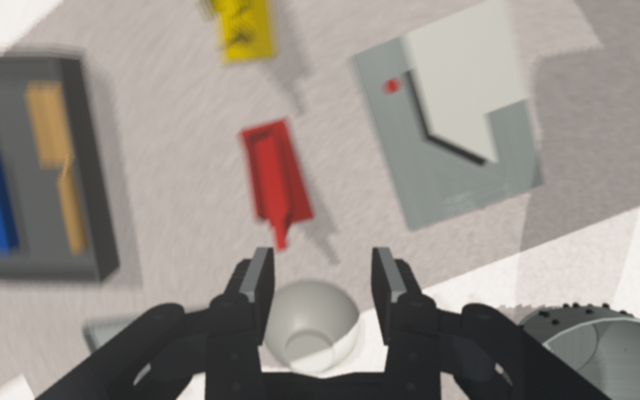

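>>> apply_moves([
  [[0.02, 0.02, 0, 0, 0, 0, 0], [0, 0, 0, 0, 0, 0, 0], [0, 0, 0, 0, 0, 0, 0]],
])

```text
time: 1.65
eef_pos: [0.5296, 0.1023, 0.2509]
tcp_rot: [0.087, 0.996, -0.007, -0.004]
contact_force: [0.6, 0.5, 0.2]
opening: 0.501
```

Run:
```python
from h import *
im,c=snap("wrist","w2"); s,_=st()
h=cv2.cvtColor(im,cv2.COLOR_RGB2HSV)
cv2.imwrite("pics/w2c.png",cv2.resize(im[0:270,200:600,::-1],(800,540),interpolation=cv2.INTER_CUBIC))
# groove
g=((h[...,2]<70)).astype(np.uint8); n,l,stt,cen=cv2.connectedComponentsWithStats(g)
for i in range(1,n):
    if stt[i,4]>40: print("dark",stt[i],cen[i].round(1))
r=(((h[...,0]<6)|(h[...,0]>174))&(h[...,1]>130)&(h[...,2]>60)).astype(np.uint8); n,l,stt,cen=cv2.connectedComponentsWithStats(r)
for i in range(1,n):
    if stt[i,4]>20: print("red",stt[i],cen[i].round(1))
```

```text
t 1.7 p [0.5294 0.1026 0.2508] F [ 0.3  0.7 -0.3] op 0.497 q [ 0.01  -0.045  1.844 -0.013  1.351 -1.383]
[[-0.985, 0.174, -0.009], [0.174, 0.985, -0.013], [0.007, -0.014, -1.0]]
dark [  54   69   60  219 4567] [ 84.7 175. ]
dark [400  82  78  92 809] [429.8 135.7]
dark [   36   249   575   151 36119] [323.6 353.5]
dark [531 319  12   8  76] [536.7 322.3]
dark [543 327   9   8  56] [546.8 330.7]
red [380  89  12  13 125] [385.5  95.3]
red [ 234  128   74  130 5356] [269.9 186.2]
```

View pics/w2c.png

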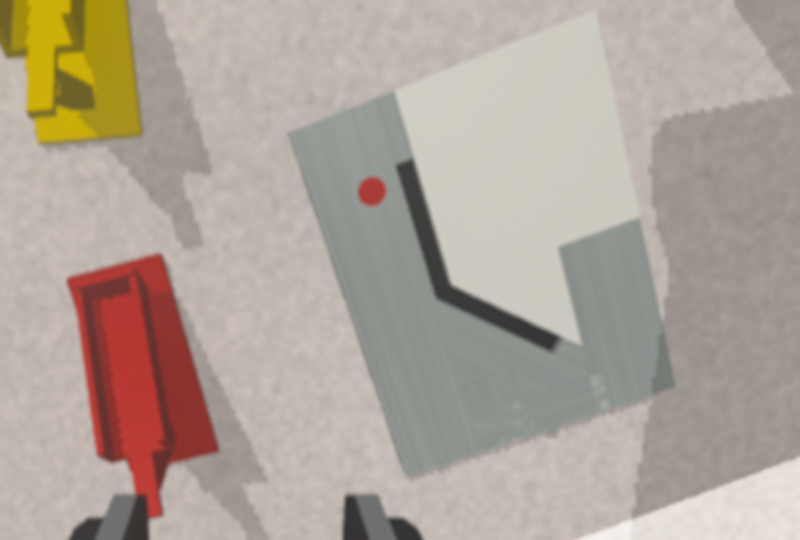

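Run:
```python
from h import *
import pickle
from scipy.optimize import least_squares
c,im=pickle.load(open("pics/w2.pkl","rb"))
cv2.imwrite("pics/rest.png",cv2.resize(im[120:262,225:325,::-1],None,fx=4,fy=4,interpolation=cv2.INTER_CUBIC))
cor=[(345,66),(499,5.5),(537,193),(405,239)]
C=[ray(p,c,.01)for p in cor]; C=np.array(C); print("corners",C.round(4).tolist(),"edges",[round(np.linalg.norm(C[i]-C[(i+1)%4]),4) for i in range(4)],"ctr",C.mean(0).round(4))
for a,b in[(0,3),(1,2),(1,0),(2,3)]: print(np.degrees(np.arctan2(*(C[b]-C[a])[[1,0]])))
h=cv2.cvtColor(im,cv2.COLOR_RGB2HSV); m=(h[...,2]<85).astype(np.uint8); n,l,s,_=cv2.connectedComponentsWithStats(m)
k=[i for i in range(1,n) if abs(s[i,0]-400)<8 and s[i,4]<1500][0]
ys,xs=np.nonzero(l==k); P=np.array([ray((x,y),c,.01)[:2] for x,y in zip(xs,ys)]); print(len(P), "area mm2",len(P)*(.42/356*1000)**2)
# fit two-leg polyline: bend b, yaw a ; centreline distance
def f(v):
    b=v[:2]; u=np.array([np.cos(v[2]),np.sin(v[2])]); w=np.array([np.cos(v[2]+np.pi/4),np.sin(v[2]+np.pi/4)])
    d1=P-b; s1=np.clip(-(d1@u),0,None); s2=np.clip(d1@w,0,None)
    e=np.minimum(np.linalg.norm(d1+s1[:,None]*u,axis=1),np.linalg.norm(d1-s2[:,None]*w,axis=1)); return e
r=least_squares(f,[.54,.21,.15]); b=r.x[:2]; a=r.x[2]; u=np.array([np.cos(a),np.sin(a)]); w=np.array([np.cos(a+np.pi/4),np.sin(a+np.pi/4)])
print("bend",b.round(4),"yaw",np.degrees(a),"rms",np.sqrt((r.fun**2).mean()),"ends",(-(P-b)@u).max(),((P-b)@w).max(),"maxdist",np.sort(r.fun)[-20:].mean())
c3=np.array([b-u*.069,b-u*.046,b-u*.023,b,b+w*.023,b+w*.046,b+w*.069]); print(c3.round(4).tolist()); np.save("joint.npy",c3)
d=ray((385.5,95.3),c,.01); print("dot",d.round(4))
# groove from the top camera as a cross-check
ct=ctrl.get_calibration("top"); print([proj([*q,.01],ct).round(1).tolist() for q in c3[[0,3,6]]])
```

```text
corners [[0.4393, 0.14, 0.01], [0.4084, 0.308, 0.01], [0.6235, 0.3472, 0.01], [0.6574, 0.1831, 0.01]] edges [np.float64(0.1708), np.float64(0.2187), np.float64(0.1676), np.float64(0.2223)] ctr [0.5321 0.2446 0.01  ]
11.176396722483632
10.342442129813561
-79.56673388548107
-78.32071933248508
952 area mm2 1325.0599671758616
bend [0.5418 0.2142] yaw 10.86262600027538 rms 0.002414272602164049 ends 0.07703489468308987 0.07564309470620481 maxdist 0.004186048568959526
[[0.4741, 0.2012], [0.4966, 0.2055], [0.5192, 0.2098], [0.5418, 0.2142], [0.5547, 0.2332], [0.5676, 0.2523], [0.5805, 0.2713]]
dot [0.4779 0.1801 0.01  ]
[[261.5, 204.5], [257.1, 181.2], [237.4, 168.0]]
```

View pics/rest.png

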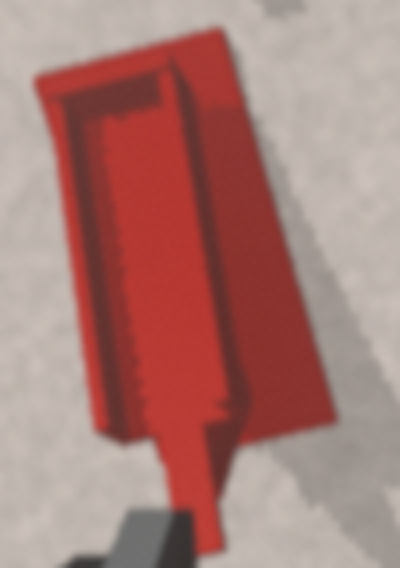

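Run:
```python
from h import *
import pickle
from scipy.optimize import least_squares
c,im=pickle.load(open("pics/w2.pkl","rb"))
px=lambda x,y:np.array([225+(x+.5)/4-.5,120+(y+.5)/4-.5])
M=[((-.0046,-.014,.0365),px(65,97)),((-.0046,.014,.0365),px(165,68)),((.1108,.006,.0966),px(224,548)),((.0733,.014,.091),px(222,410)),((.0733,-.014,.091),px(122,435))]
def W(v,m): a=v[2]; return [v[0]+np.cos(a)*m[0]-np.sin(a)*m[1],v[1]+np.sin(a)*m[0]+np.cos(a)*m[1],m[2]]
for sel in ([0,1,2],[0,1,2,3,4],[0,1,3,4]):
    f=lambda v:np.concatenate([proj(W(v,M[i][0]),c)-M[i][1] for i in sel]); r=least_squares(f,[.48,.03,.08]); print(sel,r.x.round(4),np.degrees(r.x[2]).round(2),r.fun.round(1))
v=r.x
for n,m in [("floor foot L",(.005,-.014,.0226)),("R",(.005,.014,.0226)),("tongue end C",(.1108,0,.0966))]:
    q=proj(W(v,m),c); print(n,((q-[225,120])*4).round())
```

```text
[0, 1, 2] [0.5034 0.0277 0.0713] 4.08 [ 0.3 -0.5 -0.4  0.6  0.1 -0.2]
[0, 1, 2, 3, 4] [0.5047 0.0279 0.0782] 4.48 [ 0.9  0.7  0.   1.7  1.3  0.7 -0.4 -1.5 -1.7 -1.5]
[0, 1, 3, 4] [0.505  0.0278 0.0898] 5.14 [ 0.8  1.1 -0.1  1.8  0.3 -1.6 -0.9 -1.3]
floor foot L [ 89. 124.]
R [181.  99.]
tongue end C [210. 554.]
```

>>> apply_moves([
  [[-0.01, -0.042, 0.004, 0, 0, 0, 0], [-0.01, -0.042, 0.004, 0, 0, 0, 0], [-0.01, -0.042, 0.004, 0, 0, 0, 0], [-0.01, -0.042, 0.004, 0, 0, 0, 0], [-0.01, -0.042, 0.004, 0, 0, 0, 0], [-0.01, -0.042, 0.004, 0, 0, 0, 0], [-0.01, -0.042, 0.004, 0, 0, 0, 0], [-0.01, -0.042, 0.004, 0, 0, 0, 0], [-0.01, -0.042, 0.004, 0, 0, 0, 0], [-0.01, -0.032, 0.004, 0, 0, 0, 0], [0, 0, 0, 0, 0, 0, 0], [0, 0, 0, 0, 0, 0, 0]],
])

```text
time: 2.9
eef_pos: [0.5603, -0.3308, 0.2115]
tcp_rot: [0.082, 0.997, -0.006, -0.004]
contact_force: [-0.5, 0.4, 0.0]
opening: 0.5
```

Run:
```python
from h import *
im,c=snap("wrist","w3"); s,_=st()
h=cv2.cvtColor(im,cv2.COLOR_RGB2HSV)
b=((h[...,0]>95)&(h[...,0]<125)&(h[...,1]>120)&(h[...,2]>50)).astype(np.uint8); n,l,stt,cen=cv2.connectedComponentsWithStats(b); i=1+stt[1:,4].argmax()
ys,xs=np.nonzero(l==i); rc=cv2.minAreaRect(np.c_[xs,ys].astype(np.float32)); bp=cv2.boxPoints(rc); print(stt[i],bp.round(1).tolist())
print([ray(p,c,.022).round(4).tolist() for p in bp])
v=im.copy(); cv2.polylines(v,[bp.astype(int)],True,(255,255,0),1); cv2.imwrite("pics/w3v.png",v[...,::-1])
```

```text
t 2.95 p [ 0.5602 -0.3306  0.2114] F [-0.1  0.6  0.5] op 0.497 q [-0.682  0.225  1.627 -0.016  1.289 -2.085]
[[-0.987, 0.163, -0.009], [0.163, 0.987, -0.012], [0.007, -0.014, -1.0]]
[ 322   66   27  124 2088] [[321.1000061035156, 188.10000610351562], [330.5, 65.0], [348.6000061035156, 66.4000015258789], [339.1000061035156, 189.5]]
[[0.5891, -0.3396, 0.022], [0.4682, -0.3102, 0.022], [0.4723, -0.2932, 0.022], [0.5937, -0.3208, 0.022]]
```

View pics/w3v.png

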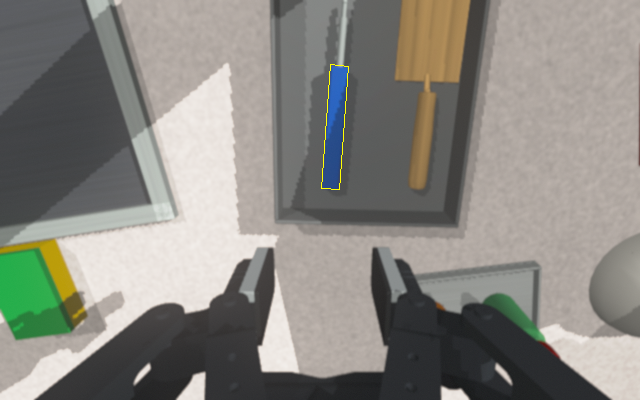

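Run:
```python
from h import *
import pickle
c,im=pickle.load(open("pics/w3.pkl","rb"))
for p,z in [((305,190),.004),((281,190),.045),((275,222),.045)]: print(p,z,ray(p,c,z).round(4))
a=np.radians(166.8); x=np.array([np.cos(a),np.sin(a),0]); z=np.array([0,0,-1.]); y=np.cross(z,x)
delta([.5622,-.3233,.07],np.c_[x,y,z])
u=np.array([-y[0],-y[1]]); print([ (np.array(ray(p,c,zz))[:2]-[.5622,-.3233])@u for p,zz in [((305,190),.004),((281,190),.045)]])
```

```text
(305, 190) 0.004 [ 0.5935 -0.359   0.004 ]
(281, 190) 0.045 [ 0.5781 -0.3783  0.045 ]
(275, 222) 0.045 [ 0.611  -0.3913  0.045 ]
t 2.95 p [ 0.5602 -0.3306  0.2114] F [-0.1  0.6  0.5] op 0.497 q [-0.682  0.225  1.627 -0.016  1.289 -2.085]
[[-0.987, 0.163, -0.009], [0.163, 0.987, -0.012], [0.007, -0.014, -1.0]]
shift mm [ -1.7   9.4 141.3] turn [-0.79 -0.37  3.81]
[np.float64(0.02756713261700222), np.float64(0.04992404867673042)]
```

>>> apply_moves([
  [[0, 0.009, 0.03, -0.8, -0.4, 3.8, 0.2], [0, 0, 0.04, 0, 0, 0, 0.2], [0, 0, 0.035, 0, 0, 0, 0.2], [0, 0, 0.025, 0, 0, 0, 0.2], [0, 0, 0, 0, 0, 0, 0.2], [0, 0, 0, 0, 0, 0, 0.2]],
])

```text
time: 3.55
eef_pos: [0.5656, -0.3138, 0.0829]
tcp_rot: [0.111, 0.994, -0.001, 0.004]
contact_force: [0.5, -0.4, 1.1]
opening: 0.403
```

Run:
```python
from h import *
a=np.radians(166.8); x=np.array([np.cos(a),np.sin(a),0]); z=np.array([0,0,-1.]); y=np.cross(z,x)
delta([.5622,-.3233,.008],np.c_[x,y,z])
im,c=snap("wrist","w4")
h=cv2.cvtColor(im,cv2.COLOR_RGB2HSV)
b=((h[...,0]>95)&(h[...,0]<125)&(h[...,1]>120)&(h[...,2]>50)).astype(np.uint8); n,l,stt,cen=cv2.connectedComponentsWithStats(b); i=1+stt[1:,4].argmax()
ys,xs=np.nonzero(l==i); bp=cv2.boxPoints(cv2.minAreaRect(np.c_[xs,ys].astype(np.float32)))
print([ray(p,c,.022).round(4).tolist() for p in bp])
```

```text
t 3.55 p [ 0.5656 -0.3138  0.0829] F [ 0.5 -0.4  1.1] op 0.403 q [-6.640e-01  3.330e-01  1.740e+00  2.000e-03  1.061e+00 -2.013e+00]
[[-0.975, 0.221, 0.007], [0.221, 0.975, -0.003], [-0.008, -0.001, -1.0]]
shift mm [  1.8 -10.   74.9] turn [-0.08  0.44  0.45]
[[0.4685, -0.3095, 0.022], [0.4722, -0.2933, 0.022], [0.593, -0.3205, 0.022], [0.5887, -0.3396, 0.022]]
```

>>> apply_moves([
  [[0.001, -0.01, 0.015, 0, 0.4, 0.4, 0.2], [0, 0, 0.02, 0, 0, 0, 0.2], [0, 0, 0, 0, 0, 0, 0.2], [0, 0, 0, 0, 0, 0, 0.2]],
])

```text
time: 4.0
eef_pos: [0.566, -0.3272, 0.0533]
tcp_rot: [0.114, 0.993, -0.004, 0.005]
contact_force: [0.3, -0.2, 1.0]
opening: 0.403
```

Run:
```python
from h import *
a=np.radians(166.8); x=np.array([np.cos(a),np.sin(a),0]); z=np.array([0,0,-1.]); y=np.cross(z,x)
delta([.5622,-.3233,.008],np.c_[x,y,z])
```

```text
t 4.0 p [ 0.566  -0.3272  0.0533] F [ 0.3 -0.2  1. ] op 0.403 q [-6.780e-01  3.810e-01  1.739e+00 -2.000e-03  1.009e+00 -2.019e+00]
[[-0.974, 0.227, 0.009], [0.227, 0.974, -0.009], [-0.011, -0.007, -1.0]]
shift mm [ 5.   3.3 45.3] turn [-0.41  0.62  0.07]
```

>>> apply_moves([
  [[0.004, 0.0025, 0.02, -0.4, 0.6, 0, 0.2], [0, 0, 0.02, 0, 0, 0, 0.2], [0, 0, 0.007, 0, 0, 0, 0.2], [0, 0, 0, 0, 0, 0, 0.2], [0, 0, 0, 0, 0, 0, 0.2]],
])

```text
time: 4.5
eef_pos: [0.5638, -0.3257, 0.0061]
tcp_rot: [0.115, 0.993, -0.001, 0.001]
contact_force: [0.2, -0.0, 0.7]
opening: 0.401
```

Run:
```python
from h import *
a=np.radians(166.8); x=np.array([np.cos(a),np.sin(a),0]); z=np.array([0,0,-1.]); y=np.cross(z,x)
delta([.5622,-.3233,.008],np.c_[x,y,z])
```

```text
t 4.5 p [ 0.5638 -0.3257  0.0061] F [ 0.2 -0.   0.7] op 0.401 q [-0.679  0.444  1.753 -0.     0.941 -2.02 ]
[[-0.974, 0.228, 0.003], [0.228, 0.974, -0.002], [-0.003, -0.002, -1.0]]
shift mm [ 2.1  2.  -1.9] turn [-0.09  0.18  0.03]
```

>>> apply_moves([
  [[0, 0.001, -0.001, 0, 0, 0, 1], [0, 0, 0, 0, 0, 0, 1], [0, 0, 0, 0, 0, 0, 1], [0, 0, 0, 0, 0, 0, 1], [0, 0, 0, 0, 0, 0, 1], [0, 0, -0.02, 0, 0, 0, 1], [0, 0, -0.04, 0, 0, 0, 1], [0, 0, -0.04, 0, 0, 0, 1], [0, 0, -0.04, 0, 0, 0, 1], [0, 0, -0.04, 0, 0, 0, 1], [0, 0, 0, 0, 0, 0, 1], [0, 0, 0, 0, 0, 0, 1]],
], force=60)

```text
time: 5.7
eef_pos: [0.5635, -0.3241, 0.1959]
tcp_rot: [0.115, 0.993, -0.001, 0.002]
contact_force: [0.1, -0.3, -1.2]
opening: -0.002
```

Run:
```python
from h import *
st(); im,c=snap("wrist","w5")
cv2.imwrite("pics/w5v.png",im[...,::-1])
```

```text
t 5.7 p [ 0.5635 -0.3241  0.1959] F [ 0.1 -0.3 -1.2] op -0.002 q [-0.678  0.231  1.648 -0.     1.257 -2.019]
[[-0.974, 0.228, 0.004], [0.228, 0.974, -0.003], [-0.004, -0.002, -1.0]]
```

View pics/w5v.png

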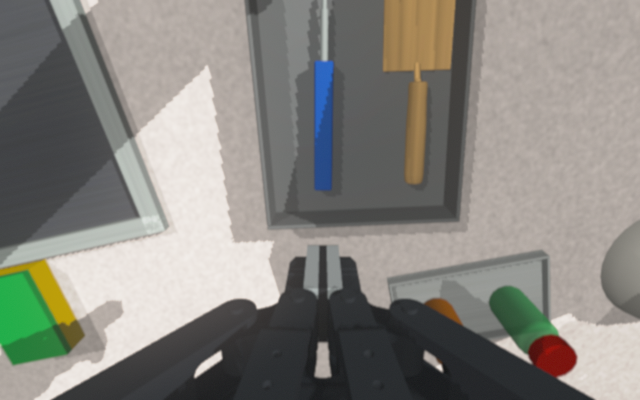

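Run:
```python
from h import *
import pickle
c,im=pickle.load(open("pics/w5.pkl","rb"))
s=ctrl.get_state(); p=s["eef_pos"]; print(proj(p,c),proj([p[0],p[1],.022],c))
h=cv2.cvtColor(im,cv2.COLOR_RGB2HSV)
b=((h[...,0]>95)&(h[...,0]<125)&(h[...,1]>120)&(h[...,2]>50)).astype(np.uint8); n,l,stt,cen=cv2.connectedComponentsWithStats(b); i=1+stt[1:,4].argmax()
ys,xs=np.nonzero(l==i); bp=cv2.boxPoints(cv2.minAreaRect(np.c_[xs,ys].astype(np.float32)))
for z in(.022,.013): print([ray(q,c,z).round(4).tolist() for q in bp])
im=ctrl.read_camera("top"); ct=ctrl.get_calibration("top")
h=cv2.cvtColor(im,cv2.COLOR_RGB2HSV)
b=((h[...,0]>105)&(h[...,0]<125)&(h[...,1]>150)&(h[...,2]>50)).astype(np.uint8);b[:,:400]=0;b[:,480:]=0
ys,xs=np.nonzero(b); print(len(xs)); bp=cv2.boxPoints(cv2.minAreaRect(np.c_[xs,ys].astype(np.float32))); print([ray(q,ct,.022).round(4).tolist() for q in bp])
```

```text
[322.49532932 234.35420673] [322.59459221 162.5111564 ]
[[0.4693, -0.3105, 0.022], [0.4733, -0.2935, 0.022], [0.5935, -0.3203, 0.022], [0.5891, -0.3393, 0.022]]
[[0.4688, -0.3106, 0.013], [0.4729, -0.2931, 0.013], [0.5962, -0.3207, 0.013], [0.5917, -0.3402, 0.013]]
203
[[0.4956, -0.2967, 0.022], [0.5946, -0.3202, 0.022], [0.5904, -0.3391, 0.022], [0.4913, -0.3156, 0.022]]
```

>>> apply_moves([
  [[0.001, 0, 0.02, 0, 0, 0, 0.2], [0, 0, 0.04, 0, 0, 0, 0.2], [0, 0, 0.04, 0, 0, 0, 0.2], [0, 0, 0.04, 0, 0, 0, 0.2], [0, 0, 0.025, 0, 0, 0, 0.2], [0, 0, 0.005, 0, 0, 0, 0.2], [0, 0, 0, 0, 0, 0, 0.2], [0, 0, 0, 0, 0, 0, 0.2]],
])

```text
time: 6.6
eef_pos: [0.5576, -0.3201, 0.0095]
tcp_rot: [0.115, 0.993, 0.003, -0.005]
contact_force: [0.5, 0.8, -0.4]
opening: 0.402
```

Run:
```python
from h import *
a=np.radians(166.8); x=np.array([np.cos(a),np.sin(a),0]); z=np.array([0,0,-1.]); y=np.cross(z,x)
delta([.5625,-.3238,.004],np.c_[x,y,z])
```

```text
t 6.6 p [ 0.5576 -0.3201  0.0095] F [ 0.5  0.8 -0.4] op 0.402 q [-0.679  0.432  1.762 -0.     0.959 -2.019]
[[-0.974, 0.228, -0.009], [0.228, 0.974, 0.007], [0.01, 0.005, -1.0]]
shift mm [-5.6 -2.5  5.4] turn [ 0.29 -0.6   0.02]
```

>>> apply_moves([
  [[-0.005, -0.002, 0.006, 0.3, -0.6, 0, 0.2], [0, 0, 0, 0, 0, 0, 0.2], [0, 0, 0, 0, 0, 0, 1], [0, 0, 0, 0, 0, 0, 1], [0, 0, 0, 0, 0, 0, 1], [0, 0, 0, 0, 0, 0, 1], [0, 0, 0, 0, 0, 0, 1], [0, 0, 0, 0, 0, 0, 1]],
])

```text
time: 7.4
eef_pos: [0.5665, -0.3266, 0.0103]
tcp_rot: [0.115, 0.993, -0.004, 0.006]
contact_force: [0.6, 0.6, -0.7]
opening: 0.002
```

Run:
```python
from h import *
st()
im,c=snap("scene","s2"); im2,c2=snap("wrist","w6")
a=cv2.resize(im[170:310,170:310,::-1],(560,560),interpolation=cv2.INTER_CUBIC); b=im2[:300,210:430,::-1]; b=cv2.resize(b,(240,327)); 
o=np.zeros((560,800,3),np.uint8); o[:,:560]=a; o[:327,560:]=b; cv2.imwrite("pics/v8.png",o)
```

```text
t 7.4 p [ 0.5665 -0.3266  0.0103] F [ 0.6  0.6 -0.7] op 0.002 q [-0.678  0.438  1.752 -0.     0.938 -2.019]
[[-0.974, 0.228, 0.01], [0.228, 0.974, -0.009], [-0.012, -0.006, -1.0]]
```

View pics/v8.png

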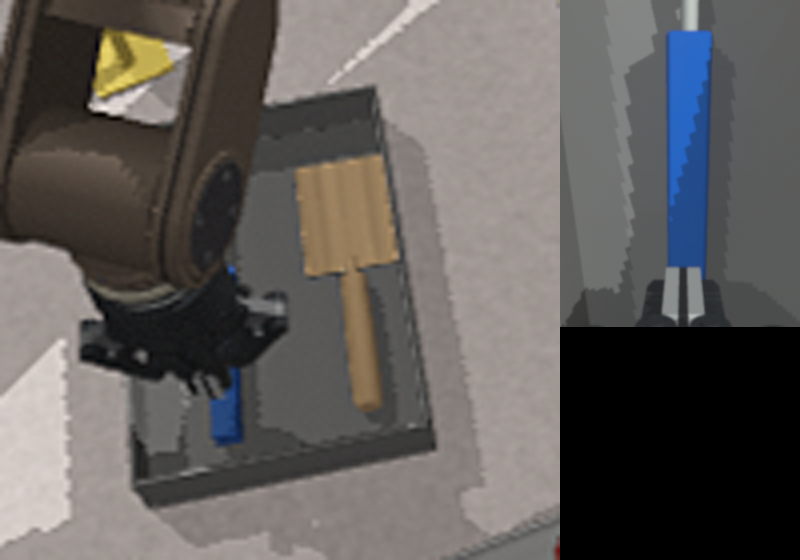

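Run:
```python
from h import *
import pickle
c,im=pickle.load(open("pics/s2.pkl","rb"))
for z in (.01,.02,.03,.04): print(z,(proj([.5665,-.3266,z],c)-170)*4)
for P in ([.5914,-.3302,.022],[.5914,-.3302,.004],[.5914,-.3302,.04],[.352,-.344,.045],[.352,-.344,.0]): print(P,((proj(P,c)-170)*4).round())
cw,iw=pickle.load(open("pics/w6.pkl","rb"))
p=np.array([.5665,-.3266,.0103]); print("wrist px TCP",proj(p,cw), "cam z",cw["cam_to_world"][2][3], [ray(q,cw,.022).round(4).tolist() for q in ((313,245),(337,245))], )
h=cv2.cvtColor(iw,cv2.COLOR_RGB2HSV)
b=((h[...,0]>95)&(h[...,0]<125)&(h[...,1]>120)&(h[...,2]>50))
for r in (40,100,160,220): xs=np.nonzero(b[r])[0]; print(r,xs.min(),xs.max(), np.linalg.norm(ray((xs.min()-.5,r),cw,.022)-ray((xs.max()+.5,r),cw,.022)))
h=cv2.cvtColor(im,cv2.COLOR_RGB2HSV)
b=((h[...,0]>105)&(h[...,0]<125)&(h[...,1]>150)&(h[...,2]>50)); ys,xs=np.nonzero(b[255:285,200:250]); print("blue low end scene",ys.max()+255, xs.min()+200,xs.max()+200)
```

```text
0.01 [224.86003055 403.15035587]
0.02 [221.72800969 397.30496422]
0.03 [218.54406116 391.36265828]
0.04 [215.30688275 385.3210077 ]
[0.5914, -0.3302, 0.022] [226. 431.]
[0.5914, -0.3302, 0.004] [231. 441.]
[0.5914, -0.3302, 0.04] [220. 421.]
[0.352, -0.344, 0.045] [111. 133.]
[0.352, -0.344, 0.0] [127. 165.]
wrist px TCP [322.86972232 232.89022236] cam z 0.1857813786661181 [[0.5668, -0.3318, 0.022], [0.5695, -0.3199, 0.022]]
40 308 349 0.017775552577073445
100 308 346 0.017352502500265113
160 309 345 0.01735202404669031
220 309 343 0.01735198537440873
blue low end scene 280 223 229
```

Run:
```python
from h import *
import pickle
s,r=st()
cw,iw=pickle.load(open("pics/w6.pkl","rb"))
for x in(-.011,0,.011): print(x,[proj(s["eef_pos"]+r.apply([x,0,-d]),cw).round(0)[1] for d in (0,.01,.02,.03,.04)])
h=cv2.cvtColor(iw,cv2.COLOR_RGB2HSV); print(iw[225:300:5,318].tolist())
T=np.array(ctrl.get_calibration("wrist")["cam_to_world"]);print(r.inv().apply(T[:3,3]-s["eef_pos"]).round(4))
```

```text
t 7.5 p [ 0.5664 -0.3265  0.0102] F [ 0.3  0.1 -0. ] op -0.001 q [-0.678  0.438  1.752 -0.     0.938 -2.019]
[[-0.974, 0.228, 0.01], [0.228, 0.974, -0.009], [-0.012, -0.006, -1.0]]
-0.011 [np.float64(251.0), np.float64(260.0), np.float64(270.0), np.float64(280.0), np.float64(292.0)]
0 [np.float64(233.0), np.float64(241.0), np.float64(249.0), np.float64(259.0), np.float64(270.0)]
0.011 [np.float64(214.0), np.float64(221.0), np.float64(228.0), np.float64(237.0), np.float64(247.0)]
[[34, 73, 138], [35, 74, 137], [33, 73, 136], [36, 74, 138], [94, 104, 123], [124, 129, 129], [122, 127, 127], [120, 124, 124], [110, 113, 113], [109, 113, 113], [99, 101, 102], [98, 101, 102], [90, 93, 93], [105, 109, 109], [70, 73, 72]]
[ 0.0775 -0.0006 -0.1764]
```

>>> apply_moves([
  [[-0.003, -0.002, 0.005, 0.3, -0.6, 0, 1], [0, 0, 0, 0, 0, 0, 1], [0, 0, 0, 0, 0, 0, 1]],
])

```text
time: 7.8
eef_pos: [0.569, -0.3293, 0.0045]
tcp_rot: [0.115, 0.993, -0.007, 0.011]
contact_force: [0.2, 0.8, -0.0]
opening: 0.004
```

Run:
```python
from h import *
s,r=st(); print(s["joint_efforts"].round(1), s["wrist_torque"].round(2))
```

```text
t 7.8 p [ 0.569  -0.3293  0.0045] F [ 0.2  0.8 -0. ] op 0.004 q [-0.679  0.447  1.753 -0.     0.917 -2.019]
[[-0.973, 0.228, 0.02], [0.228, 0.974, -0.016], [-0.023, -0.011, -1.0]]
[  0.  -41.5 -24.2  -0.   -0.   -0. ] [0.02 0.05 0.01]
```

>>> apply_moves([
  [[0, 0, 0.005, -0.7, 1.3, 0, 1], [0, 0, 0, 0, 0, 0, 1], [0, 0, 0.004, 0, 0, 0, 1], [0, 0, 0, 0, 0, 0, 1]],
])

```text
time: 8.2
eef_pos: [0.5689, -0.3293, -0.0058]
tcp_rot: [0.115, 0.993, 0.001, -0.001]
contact_force: [0.0, 0.3, 0.5]
opening: -0.003
```

Run:
```python
from h import *
s,r=st(); print(s["joint_efforts"].round(1), s["wrist_torque"].round(2))
```

```text
t 8.2 p [ 0.5689 -0.3293 -0.0058] F [0.  0.3 0.5] op -0.003 q [-6.790e-01  4.760e-01  1.733e+00  1.000e-03  9.360e-01 -2.021e+00]
[[-0.974, 0.228, -0.002], [0.228, 0.974, 0.003], [0.003, 0.002, -1.0]]
[ -0.1 -43.  -24.7   0.   -0.   -0. ] [0.   0.02 0.  ]
```

>>> apply_moves([
  [[0, 0, 0.003, 0, 0, 0, 1], [0, 0, 0, 0, 0, 0, 1], [0, 0, 0.003, 0, 0, 0, 1], [0, 0, 0, 0, 0, 0, 1]],
])

```text
time: 8.6
eef_pos: [0.5698, -0.3301, -0.0102]
tcp_rot: [0.115, 0.993, 0.001, -0.0]
contact_force: [0.5, -0.1, 0.4]
opening: -0.0
```

Run:
```python
from h import *
s,r=st(); print(s["joint_efforts"].round(1), s["wrist_torque"].round(2))
im,c=snap("scene","s3"); im2,c2=snap("wrist","w7")
a=cv2.resize(im[220:300,190:270,::-1],(480,480),interpolation=cv2.INTER_CUBIC); b=im2[100:,160:480,::-1]
o=np.zeros((480,800,3),np.uint8); o[:,:480]=a; o[:300,480:]=b; cv2.imwrite("pics/v9.png",o)
```

```text
t 8.6 p [ 0.5698 -0.3301 -0.0102] F [ 0.5 -0.1  0.4] op -0.0 q [-6.790e-01  4.830e-01  1.732e+00  1.000e-03  9.270e-01 -2.021e+00]
[[-0.974, 0.228, -0.001], [0.228, 0.974, 0.001], [0.001, 0.001, -1.0]]
[ -0.  -42.7 -24.1  -0.    0.1  -0. ] [ 0.   -0.   -0.01]
```

View pics/v9.png

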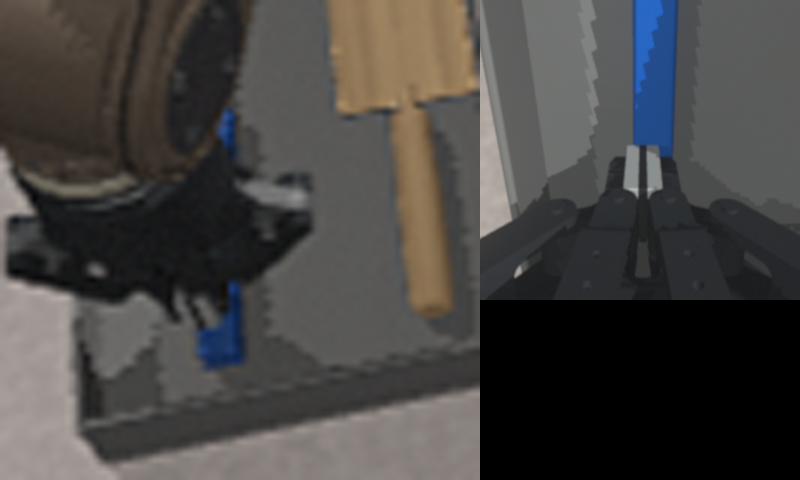

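Run:
```python
from h import *
import pickle
cs,_=pickle.load(open("pics/s3.pkl","rb")); cw,_=pickle.load(open("pics/w7.pkl","rb"))
def line(px,c):
    a=ray(px,c,0.); o=np.array(c["cam_to_world"])[:3,3]; d=a-o; return o,d/np.linalg.norm(d)
L=[line((224.2,273.7),cs),line((323,245),cw)]
A=sum(np.eye(3)-np.outer(d,d) for o,d in L); b=sum((np.eye(3)-np.outer(d,d))@o for o,d in L); X=np.linalg.solve(A,b)
print(X.round(4)); print([np.linalg.norm((np.eye(3)-np.outer(d,d))@(X-o)).round(4) for o,d in L])
s,r=st(); print("in tool",r.inv().apply(X-s["eef_pos"]).round(4))
```

```text
[ 0.57   -0.3322  0.0046]
[np.float64(0.002), np.float64(0.002)]
t 8.7 p [ 0.5696 -0.3299 -0.0106] F [-0.5  0.9  0.1] op -0.003 q [-6.790e-01  4.840e-01  1.733e+00  1.000e-03  9.270e-01 -2.021e+00]
[[-0.974, 0.228, -0.001], [0.228, 0.974, 0.001], [0.001, 0.001, -1.0]]
in tool [-0.0008 -0.0021 -0.0152]
```

>>> apply_moves([
  [[0, 0, 0.003, 0, 0, 0, 1], [0, 0, 0, 0, 0, 0, 1], [0, 0, 0.003, 0, 0, 0, 1], [0, 0, 0, 0, 0, 0, 1]],
])

```text
time: 9.1
eef_pos: [0.5708, -0.331, -0.0104]
tcp_rot: [0.114, 0.993, 0.0, -0.0]
contact_force: [-0.0, 0.0, 0.5]
opening: 0.0
```

>>> apply_moves([
  [[0, 0, 0.006, 0, 0, 0, 1]],
])

```text
time: 9.2
eef_pos: [0.5713, -0.3318, -0.0112]
tcp_rot: [0.114, 0.994, 0.0, -0.002]
contact_force: [-16.0, 9.9, 46.2]
opening: -0.0
```

Run:
```python
from h import *
s,r=st(); print(s["joint_efforts"].round(1), s["wrist_torque"].round(2))
```

```text
t 9.2 p [ 0.5713 -0.3318 -0.0112] F [-16.    9.9  46.2] op -0.0 q [-6.790e-01  4.900e-01  1.725e+00 -1.000e-03  9.300e-01 -2.021e+00]
[[-0.974, 0.226, -0.003], [0.226, 0.974, 0.001], [0.003, 0.0, -1.0]]
[ -0.3 -17.5 -15.    0.4  -4.8   0. ] [1.86 2.85 0.04]
```

>>> apply_moves([
  [[0.005, 0.003, -0.03, 0, 0, 0, 0.2], [0, 0, -0.03, 0, 0, 0, 0.2], [0, 0, 0, 0, 0, 0, 0.2], [0, 0, 0, 0, 0, 0, 0.2], [0, 0, 0, 0, 0, 0, 0.2]],
])

```text
time: 9.7
eef_pos: [0.566, -0.3269, 0.0473]
tcp_rot: [0.114, 0.993, 0.001, -0.003]
contact_force: [-0.9, 0.3, -0.5]
opening: 0.398
```

```bash
cat >> h.py <<'E'
def handle(name,z=.022):
    im,c=snap("wrist",name); h=cv2.cvtColor(im,cv2.COLOR_RGB2HSV)
    b=((h[...,0]>95)&(h[...,0]<125)&(h[...,1]>120)&(h[...,2]>50)).astype(np.uint8); n,l,stt,cen=cv2.connectedComponentsWithStats(b); i=1+stt[1:,4].argmax()
    ys,xs=np.nonzero(l==i); bp=cv2.boxPoints(cv2.minAreaRect(np.c_[xs,ys].astype(np.float32))); W=np.array([ray(p,c,z) for p in bp]); o=W[:,0].argsort(); a=W[o[:2]].mean(0); b=W[o[2:]].mean(0)
    d=(b-a)/np.linalg.norm(b-a); print("handle near",a.round(4),"butt",b.round(4),"len",np.linalg.norm(b-a).round(4),"yaw",np.degrees(np.arctan2(d[1],d[0])).round(2),bp.round(0).tolist()); return b,d
E
python3 - <<'E'
from h import *
b,d=handle("w8"); G=b-d*.032; th=np.arctan2(d[1],d[0])+np.pi; x=np.array([np.cos(th),np.sin(th),0]); z=np.array([0,0,-1.]); y=np.cross(z,x)
delta([G[0],G[1],-.024],np.c_[x,y,z])
E
```

```text
handle near [ 0.4703 -0.3017  0.022 ] butt [ 0.5915 -0.3291  0.022 ] len 0.1242 yaw -12.74 [[312.0, 39.0], [345.0, 39.0], [345.0, 254.0], [312.0, 254.0]]
t 9.75 p [ 0.5655 -0.3265  0.0466] F [-0.8  0.7 -1.1] op 0.4 q [-6.780e-01  3.990e-01  1.728e+00 -1.000e-03  1.022e+00 -2.020e+00]
[[-0.974, 0.226, -0.007], [0.226, 0.974, 0.004], [0.007, 0.002, -1.0]]
shift mm [ 5.6  3.  70.6] turn [ 0.14 -0.43 -0.34]
```

>>> apply_moves([
  [[0.004, 0.002, 0.01, 0.1, -0.4, -0.3, 0.2], [0, 0, 0.015, 0, 0, 0, 0.2], [0, 0, 0.015, 0, 0, 0, 0.2], [0, 0, 0.01, 0, 0, 0, 0.2], [0, 0, 0.005, 0, 0, 0, 0.2], [0, 0, 0, 0, 0, 0, 0.2], [0, 0, 0, 0, 0, 0, 0.2]],
])

```text
time: 10.45
eef_pos: [0.5573, -0.3199, -0.0212]
tcp_rot: [0.111, 0.994, 0.004, -0.005]
contact_force: [0.0, -0.6, -0.5]
opening: 0.399
```

Run:
```python
from h import *
th=np.radians(167.1); x=np.array([np.cos(th),np.sin(th),0]); z=np.array([0,0,-1.]); y=np.cross(z,x)
delta([.5603,-.3220,-.024],np.c_[x,y,z])
```

```text
t 10.45 p [ 0.5573 -0.3199 -0.0212] F [ 0.  -0.6 -0.5] op 0.399 q [-6.790e-01  4.770e-01  1.767e+00  1.000e-03  9.110e-01 -2.027e+00]
[[-0.975, 0.221, -0.01], [0.221, 0.975, 0.009], [0.012, 0.006, -1.0]]
shift mm [-3.5 -1.4  2.7] turn [ 0.36 -0.66  0.13]
```

>>> apply_moves([
  [[-0.002, -0.001, 0.002, 0.3, -0.5, 0, 0.2], [0, 0, 0, 0, 0, 0, 0.4], [0, 0, 0, 0, 0, 0, 1], [0, 0, 0, 0, 0, 0, 1], [0, 0, 0, 0, 0, 0, 1], [0, 0, 0, 0, 0, 0, 1], [0, 0, 0, 0, 0, 0, 1]],
], force=60)

```text
time: 11.15
eef_pos: [0.561, -0.3228, -0.0205]
tcp_rot: [0.111, 0.994, -0.001, 0.001]
contact_force: [0.1, -0.7, -0.5]
opening: 0.187
```

>>> apply_moves([
  [[0, 0, -0.01, 0, 0, 0, 1], [0, 0, -0.03, 0, 0, 0, 1], [0, 0, -0.04, 0, 0, 0, 1], [0, 0, -0.04, 0, 0, 0, 1], [0, 0, -0.04, 0, 0, 0, 1], [0, 0, -0.03, 0, 0, 0, 1], [0, 0, 0, 0, 0, 0, 1], [0, 0, 0, 0, 0, 0, 1]],
])

```text
time: 11.95
eef_pos: [0.5595, -0.3215, 0.179]
tcp_rot: [0.111, 0.994, -0.0, 0.0]
contact_force: [-0.1, 0.0, -1.2]
opening: 0.19
```

```bash
cat >> h.py <<'E'
P0=np.array([.5035,.0277,.03]); PSI=np.radians(4.2); K=.0335
def restR(tilt=0.,el=35.):
    "tool x=-pick dir when tilt=0; tilt>0 deg leans tool z from the normal towards the tip"
    e=np.radians(el); d=np.array([np.cos(e)*np.cos(PSI),np.cos(e)*np.sin(PSI),np.sin(e)]); n=np.array([-np.sin(e)*np.cos(PSI),-np.sin(e)*np.sin(PSI),np.cos(e)])
    t=np.radians(tilt); z=-n*np.cos(t)-d*np.sin(t); x=-d*np.cos(t)+n*np.sin(t); return np.c_[x,np.cross(z,x),z],d,n
def go(H,Rt): delta(np.asarray(H)+Rt@[0,0,K],Rt)
E
python3 - <<'E'
from h import *
Rt,d,n=restR(); go(P0+d*.157+n*.07,Rt)
E
```

```text
t 11.95 p [ 0.5595 -0.3215  0.179 ] F [-0.1  0.  -1.2] op 0.19 q [-0.679  0.237  1.673 -0.     1.231 -2.026]
[[-0.975, 0.221, 0.001], [0.221, 0.975, -0.001], [-0.001, -0.001, -1.0]]
shift mm [ 28.8 359.7  28.8] turn [ -5.23 -34.69 -16.42]
```

>>> apply_moves([
  [[0, 0.02, 0, 0, 0, 0, 1], [0, 0.04, 0, 0, 0, 0, 1], [0.003, 0.042, 0, 0, 0, 0, 1], [0.003, 0.042, 0, 0, 0, 0, 1], [0.003, 0.042, 0, 0, 0, 0, 1], [0.003, 0.042, 0, 0, 0, 0, 1], [0.003, 0.042, 0, 0, 0, 0, 1], [0.003, 0.042, 0, 0, 0, 0, 1], [0, 0.03, 0, 0, 0, 0, 1], [0, 0, 0, -1.0, -6.9, -3.3, 1], [0, 0, 0, -1.0, -6.9, -3.3, 1], [0, 0, 0, 0, 0, 0, 1]],
])

```text
time: 13.15
eef_pos: [0.6023, 0.0457, 0.1475]
tcp_rot: [0.051, 0.994, 0.011, 0.1]
contact_force: [-0.3, 0.2, -0.8]
opening: 0.187
```

Run:
```python
from h import *
Rt,d,n=restR(); go(P0+d*.157+n*.07,Rt)
```

```text
t 13.15 p [0.6023 0.0457 0.1475] F [-0.3  0.2 -0.8] op 0.187 q [-0.108  0.061  1.942  0.042  0.94  -1.598]
[[-0.975, 0.099, 0.2], [0.104, 0.995, 0.012], [-0.198, 0.033, -0.98]]
shift mm [-9.9 -9.1 -0.8] turn [ -2.2  -23.38  -9.89]
```

>>> apply_moves([
  [[-0.003, -0.003, -0.004, -0.6, -5.8, -2.5, 1], [-0.002, -0.003, -0.004, -0.6, -5.8, -2.5, 1], [-0.002, 0, -0.004, -0.5, -5.8, -2.5, 1], [0, 0, 0, -0.5, -5, -2.3, 1], [0, 0, 0, 0, 0, 0, 1], [0, 0, 0, 0, 0, 0, 1]],
])

```text
time: 13.75
eef_pos: [0.6019, 0.042, 0.1538]
tcp_rot: [-0.033, 0.957, 0.015, 0.287]
contact_force: [0.8, 0.3, -0.5]
opening: 0.184
```

Run:
```python
from h import *
Rt,d,n=restR(); go(P0+d*.157+n*.07,Rt)
```

```text
t 13.75 p [0.6019 0.042  0.1538] F [ 0.8  0.3 -0.5] op 0.184 q [-0.164 -0.13   2.196  0.278  0.523 -2.005]
[[-0.833, -0.072, 0.549], [-0.054, 0.997, 0.048], [-0.551, 0.01, -0.834]]
shift mm [-5.  -7.1  7.8] turn [ 0.43 -1.56 -0.39]
```

>>> apply_moves([
  [[-0.004, -0.005, 0.006, 0.4, -1.5, -0.4, 1], [0, 0, 0, 0, 0, 0, 1], [0, 0, 0, 0, 0, 0, 1]],
])

```text
time: 14.05
eef_pos: [0.6115, 0.0377, 0.1519]
tcp_rot: [-0.034, 0.954, 0.012, 0.298]
contact_force: [0.5, 0.1, -0.8]
opening: 0.191
```

Run:
```python
from h import *
Rt,d,n=restR(); go(P0+d*.157+n*.07,Rt)
s=ctrl.get_state(); r=R.from_quat(s["tcp_rot"]); H=s["eef_pos"]+r.apply([0,0,-K]); D=r.apply([-1,0,0]); print("el",np.degrees(np.arcsin(D[2])),"yaw",np.degrees(np.arctan2(D[1],D[0])))
for cam in("scene","top"):
    im,c=snap(cam,cam+"5"); h=cv2.cvtColor(im,cv2.COLOR_RGB2HSV)
    b=((h[...,0]>105)&(h[...,0]<125)&(h[...,1]>130)&(h[...,2]>40)).astype(np.uint8); n_,l,q,cen=cv2.connectedComponentsWithStats(b)
    for i in range(1,n_):
        if q[i,4]>15: print(cam,q[i],cen[i].round(1))
    for t in (0,.06,.12,.154,.185): print(t,proj(H+D*(t-.154),c).round(1))
im=cv2.imread("pics/scene5.png"); cv2.imwrite("pics/v10.png",np.hstack([cv2.resize(im[150:260,280:390],(550,550),interpolation=cv2.INTER_CUBIC)]))
```

```text
t 14.05 p [0.6115 0.0377 0.1519] F [ 0.5  0.1 -0.8] op 0.191 q [-0.169 -0.112  2.191  0.299  0.49  -2.034]
[[-0.82, -0.072, 0.568], [-0.057, 0.997, 0.044], [-0.569, 0.003, -0.822]]
shift mm [ 1.7 -2.1  1.2] turn [ 0.12 -0.3  -0.16]
el 34.703561573429596 yaw 4.005129632428934
scene [340 190   8   7  27] [344.  192.8]
scene [355 193  12  15  98] [360.2 200.7]
0 [333.4 182.6]
0.06 [342.3 188.6]
0.12 [352.1 195.3]
0.154 [358.2 199.4]
0.185 [364.  203.4]
top [315 143   7  23 142] [317.8 154.1]
0 [321.6 205.8]
0.06 [320.2 186.8]
0.12 [318.7 166.9]
0.154 [317.8 155.2]
0.185 [317.  144.2]
```

View pics/v10.png

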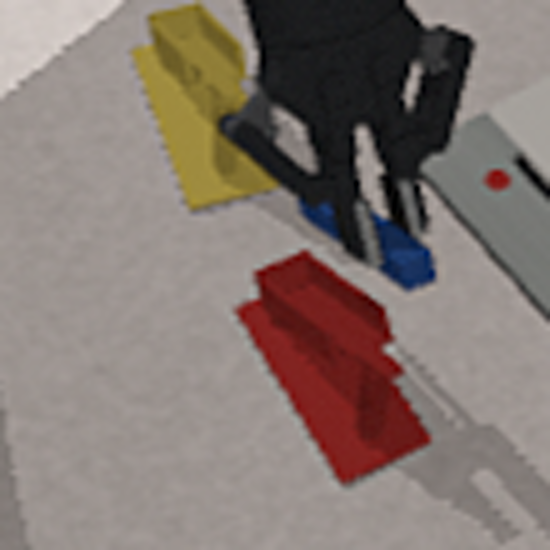

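>>> apply_moves([
  [[0.001, -0.0015, 0.015, 0, -0.3, 0, 1], [0, 0, 0.018, 0, 0, 0, 1], [0, 0, 0.015, 0, 0, 0, 1], [0, 0, 0.006, 0, 0, 0, 1], [0, 0, 0, 0, 0, 0, 1], [0, 0, 0, 0, 0, 0, 1]],
])

```text
time: 14.75
eef_pos: [0.6449, 0.0394, 0.1093]
tcp_rot: [-0.034, 0.953, 0.013, 0.302]
contact_force: [0.2, -0.2, -0.3]
opening: 0.192
```

Run:
```python
from h import *
Rt,d,n=restR(); go(P0+d*.157,Rt)
```

```text
t 14.75 p [0.6449 0.0394 0.1093] F [ 0.2 -0.2 -0.3] op 0.192 q [-0.155  0.032  2.145  0.361  0.387 -2.092]
[[-0.816, -0.073, 0.574], [-0.057, 0.997, 0.045], [-0.576, 0.004, -0.818]]
shift mm [ 4.8 -1.3 17.1] turn [ 0.16  0.16 -0.15]
```

>>> apply_moves([
  [[0.003, -0.001, 0.006, 0, 0, 0, 1], [0, 0, 0.006, 0, 0, 0, 1], [0, 0, 0, 0, 0, 0, 1], [0, 0, 0, 0, 0, 0, 1]],
])

```text
time: 15.15
eef_pos: [0.6501, 0.0386, 0.0989]
tcp_rot: [-0.034, 0.952, 0.013, 0.303]
contact_force: [-0.0, 0.2, -1.1]
opening: 0.189
```

Run:
```python
from h import *
Rt,d,n=restR(); go(P0+d*.157,Rt)
```

```text
t 15.15 p [0.6501 0.0386 0.0989] F [-0.   0.2 -1.1] op 0.189 q [-0.155  0.06   2.139  0.384  0.363 -2.117]
[[-0.814, -0.073, 0.576], [-0.057, 0.997, 0.045], [-0.578, 0.003, -0.816]]
shift mm [ 3.  -0.2  5.6] turn [ 0.14  0.3  -0.14]
```

Two more small steps down the channel normal, watching the force.

>>> apply_moves([
  [[0.001, 0, 0.003, 0, 0.2, 0, 1], [0, 0, 0.002, 0, 0, 0, 1], [0, 0, 0, 0, 0, 0, 1]],
])

```text
time: 15.45
eef_pos: [0.6524, 0.0388, 0.0943]
tcp_rot: [-0.034, 0.953, 0.013, 0.301]
contact_force: [0.1, -0.1, -0.3]
opening: 0.189
```

Run:
```python
from h import *
Rt,d,n=restR(); go(P0+d*.157,Rt)
```

```text
t 15.45 p [0.6524 0.0388 0.0943] F [ 0.1 -0.1 -0.3] op 0.189 q [-0.153  0.074  2.134  0.385  0.358 -2.118]
[[-0.816, -0.073, 0.574], [-0.058, 0.997, 0.044], [-0.575, 0.003, -0.818]]
shift mm [ 2.2 -0.1  0.5] turn [ 0.14  0.12 -0.13]
```

>>> apply_moves([
  [[0.002, 0, 0.001, 0, 0, 0, 1], [0, 0, 0, 0, 0, 0, 1], [0, 0, 0, 0, 0, 0, 0.4], [0, 0, 0, 0, 0, 0, 0.2], [0, 0, 0, 0, 0, 0, 0.2], [0, 0, 0, 0, 0, 0, 0.2], [0, 0, -0.005, 0, 0, 0, 0.2], [0, 0, -0.02, 0, 0, 0, 0.2], [0, 0, -0.03, 0, 0, 0, 0.2], [0, 0, -0.03, 0, 0, 0, 0.2], [0, 0, 0, 0, 0, 0, 0.2], [0, 0, 0, 0, 0, 0, 0.2]],
])

```text
time: 16.65
eef_pos: [0.6012, 0.0345, 0.1658]
tcp_rot: [-0.034, 0.952, 0.012, 0.303]
contact_force: [0.3, -0.7, 0.4]
opening: 0.402
```

```bash
cat >> h.py <<'E'
def chk():
    "compare the blue blobs with the pick expected in the rest"
    _,d,n=restR()
    for cam in("scene","top","wrist"):
        im,c=snap(cam,cam+"_c"); h=cv2.cvtColor(im,cv2.COLOR_RGB2HSV)
        b=((h[...,0]>103)&(h[...,0]<125)&(h[...,1]>130)&(h[...,2]>40)).astype(np.uint8); n_,l,q,cen=cv2.connectedComponentsWithStats(b)
        m=np.zeros_like(b)
        for a0,a1 in((.06,.185),):
            pts=[proj(P0+d*t+n*o+np.cross(n,d)*w,c) for t in(a0,a1) for o in(-.009,.009) for w in(-.009,.009)]
            cv2.fillConvexPoly(m,cv2.convexHull(np.array(pts,np.float32)).astype(np.int32),1)
        ys,xs=np.nonzero(m); print(cam,"expected box",xs.min(),xs.max(),ys.min(),ys.max(),"n",m.sum(),"blue inside",(m&b).sum())
        for i in range(1,n_):
            if q[i,4]>25: print("   blob",q[i].tolist(),cen[i].round(1))
E
python3 - <<'E'
from h import *
Rt,d,n=restR(); go(P0+d*.157,Rt); chk()
im=cv2.imread("pics/wrist_c.png"); cv2.imwrite("pics/v11.png",im[:,100:540])
E
```

```text
t 16.65 p [0.6012 0.0345 0.1658] F [ 0.3 -0.7  0.4] op 0.402 q [-0.181 -0.162  2.21   0.302  0.514 -2.043]
[[-0.815, -0.072, 0.576], [-0.058, 0.997, 0.043], [-0.577, 0.002, -0.817]]
shift mm [ 1.5  0.3 88.6] turn [ 0.06  0.26 -0.13]
scene expected box 343 372 207 232 n 333 blue inside 229
   blob [344, 209, 27, 23, 229] [357.3 220. ]
top expected box 313 323 132 177 n 363 blue inside 201
   blob [315, 134, 8, 35, 201] [318.2 151.4]
wrist expected box 307 338 42 241 n 5887 blue inside 4620
   blob [309, 45, 29, 180, 4602] [323.1 129.2]
```

View pics/v11.png

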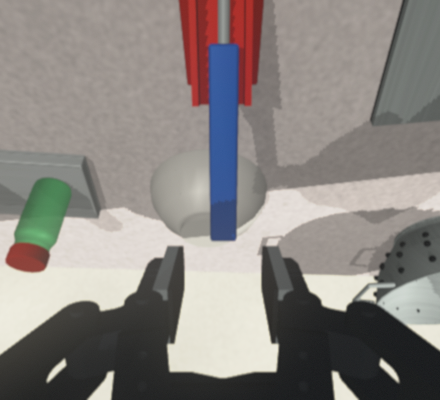

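```bash
sed -i 's/^def go(H,Rt):.*/def go(H,Rt,k=.0515): delta(np.asarray(H)+Rt@[0,0,k],Rt)/' h.py
python3 - <<'E'
from h import *
Rt,d,n=restR(68); go(P0+d*.155-Rt[:,2]*.085,Rt); print((P0+d*.155-Rt[:,2]*.085+Rt@[0,0,.0515]).round(3),Rt[:,2].round(3))
E
```

```text
t 16.8 p [0.6012 0.0346 0.1645] F [-0.7  0.3  0.6] op 0.399 q [-0.181 -0.159  2.21   0.303  0.513 -2.043]
[[-0.816, -0.072, 0.574], [-0.057, 0.997, 0.044], [-0.575, 0.003, -0.818]]
shift mm [-28.6   0.3  41.5] turn [ 0.17 68.13 -0.07]
[0.648 0.038 0.147] [-0.543 -0.04  -0.839]
```

>>> apply_moves([
  [[0, 0, -0.01, 0, 5, 0, 0.2], [0, 0, -0.01, 0, 8, 0, 0.2], [0, 0, 0, 0, 8, 0, 0.2], [0, 0, 0, 0, 8, 0, 0.2], [0, 0, 0, 0, 8, 0, 0.2], [0, 0, 0, 0, 8, 0, 0.2], [0, 0, 0, 0, 8, 0, 0.2], [0, 0, 0, 0, 8, 0, 0.2], [0, 0, 0, 0, 4, 0, 0.2], [0, 0, 0, 0, 0, 0, 0.2], [0, 0, 0, 0, 0, 0, 0.2]],
])

```text
time: 17.9
eef_pos: [0.5872, 0.0347, 0.1614]
tcp_rot: [-0.035, 0.956, -0.007, -0.292]
contact_force: [-0.4, -0.5, 0.9]
opening: 0.398
```

Run:
```python
from h import *
Rt,d,n=restR(68); go(P0+d*.155-Rt[:,2]*.085,Rt)
```

```text
t 17.9 p [0.5872 0.0347 0.1614] F [-0.4 -0.5  0.9] op 0.398 q [-0.076  0.507  1.445 -0.078  1.777 -1.713]
[[-0.827, -0.071, -0.557], [-0.063, 0.997, -0.034], [0.558, 0.007, -0.83]]
shift mm [-58.8  -0.8 -22.2] turn [ 0.39 -0.93  0.1 ]
```

>>> apply_moves([
  [[-0.01, 0, -0.015, 0.2, -0.5, 0, 0.2], [-0.025, 0, -0.003, 0, 0, 0, 0.2], [-0.015, 0, 0, 0, 0, 0, 0.2], [-0.003, 0, 0, 0, 0, 0, 0.2], [0, 0, 0, 0, 0, 0, 0.2], [0, 0, 0, 0, 0, 0, 0.2]],
])

```text
time: 18.5
eef_pos: [0.6399, 0.0389, 0.1472]
tcp_rot: [-0.036, 0.958, -0.008, -0.285]
contact_force: [-1.0, 0.4, 0.3]
opening: 0.4
```

Run:
```python
from h import *
Rt,d,n=restR(68); go(P0+d*.155-Rt[:,2]*.085,Rt); chk()
```

```text
t 18.5 p [0.6399 0.0389 0.1472] F [-1.   0.4  0.3] op 0.4 q [-0.065  0.624  1.299 -0.074  1.794 -1.706]
[[-0.835, -0.073, -0.546], [-0.064, 0.997, -0.036], [0.547, 0.004, -0.837]]
shift mm [-7.1 -1.2 -4.4] turn [ 0.22 -0.18  0.13]
scene expected box 343 372 207 232 n 333 blue inside 149
   blob [344, 209, 20, 17, 149] [353.3 216.8]
top expected box 313 323 132 177 n 363 blue inside 0
wrist expected box 304 337 135 273 n 4066 blue inside 3309
   blob [305, 137, 30, 133, 3309] [320.4 207.4]
```

>>> apply_moves([
  [[-0.006, -0.001, 0, 0.2, -0.2, 0.1, 0.2], [0, 0, 0.01, 0, 0, 0, 0.2], [0, 0, 0.018, 0, 0, 0, 0.2], [0, 0, 0.01, 0, 0, 0, 0.2], [0, 0, 0, 0, 0, 0, 0.2], [0, 0, 0, 0, 0, 0, 0.2]],
])

```text
time: 19.25
eef_pos: [0.6233, 0.0366, 0.1107]
tcp_rot: [-0.035, 0.958, -0.01, -0.283]
contact_force: [0.5, 0.4, 0.0]
opening: 0.403
```

Run:
```python
from h import *
Rt,d,n=restR(68); go(P0+d*.155,Rt)
```

```text
t 19.25 p [0.6233 0.0366 0.1107] F [0.5 0.4 0. ] op 0.403 q [-0.068  0.619  1.374 -0.078  1.717 -1.702]
[[-0.838, -0.074, -0.541], [-0.062, 0.997, -0.04], [0.543, -0.0, -0.84]]
shift mm [-1.2 -0.1 40.9] turn [-0.02  0.13  0.01]
```

>>> apply_moves([
  [[-0.001, 0, 0.01, 0, 0, 0, 0.2], [0, 0, 0.015, 0, 0, 0, 0.2], [0, 0, 0.01, 0, 0, 0, 0.2], [0, 0, 0, 0, 0, 0, 0.2], [0, 0, 0, 0, 0, 0, 0.2]],
])

```text
time: 19.75
eef_pos: [0.6041, 0.0351, 0.0786]
tcp_rot: [-0.035, 0.959, -0.011, -0.282]
contact_force: [0.4, 0.2, 0.8]
opening: 0.4
```

Run:
```python
from h import *
Rt,d,n=restR(68); go(P0+d*.155,Rt)
```

```text
t 19.75 p [0.6041 0.0351 0.0786] F [0.4 0.2 0.8] op 0.4 q [-0.072  0.614  1.445 -0.079  1.651 -1.7  ]
[[-0.838, -0.074, -0.541], [-0.062, 0.997, -0.04], [0.542, -0.0, -0.84]]
shift mm [ 0.1 -0.   3.5] turn [-0.02  0.18  0.01]
```

>>> apply_moves([
  [[0, 0, 0, 0, 0, 0, 0.4], [0, 0, 0, 0, 0, 0, 1], [0, 0, 0, 0, 0, 0, 1], [0, 0, 0, 0, 0, 0, 1], [0, 0, 0, 0, 0, 0, 1], [0, 0, 0, 0, 0, 0, 1]],
], force=60)

```text
time: 20.35
eef_pos: [0.605, 0.0351, 0.0794]
tcp_rot: [-0.035, 0.959, -0.011, -0.281]
contact_force: [-0.8, -0.4, -0.4]
opening: 0.203
```

Run:
```python
from h import *
s,r=st(); _,d,n=restR()
print("tip in tool",r.inv().apply(P0-s["eef_pos"]).round(4),"pickdir in tool",r.inv().apply(d).round(4),"n",r.inv().apply(n).round(3)); chk()
```

```text
t 20.35 p [0.605  0.0351 0.0794] F [-0.8 -0.4 -0.4] op 0.203 q [-0.072  0.614  1.443 -0.079  1.651 -1.7  ]
[[-0.839, -0.074, -0.539], [-0.062, 0.997, -0.04], [0.54, -0.0, -0.841]]
tip in tool [0.0589 0.0001 0.0966] pickdir in tool [-3.793e-01 -5.000e-04 -9.253e-01] n [ 0.925 -0.    -0.379]
scene expected box 343 372 207 232 n 333 blue inside 132
   blob [344, 209, 21, 14, 132] [352.7 215.9]
top expected box 313 323 132 177 n 363 blue inside 0
wrist expected box 296 350 140 363 n 9880 blue inside 8869
   blob [296, 142, 54, 218, 8869] [322.5 262.5]
```

>>> apply_moves([
  [[0.01, 0, -0.004, 0, 0, 0, 1], [0.025, 0, -0.01, 0, 0, 0, 1], [0.02, 0, -0.02, 0, 0, 0, 1], [0.01, 0, -0.03, 0, 0, 0, 1], [0, 0, -0.03, 0, -8, 0, 1], [0, 0, 0, 0, -8, 0, 1], [0, 0, 0, 0, -8, 0, 1], [0, 0, 0, 0, -8, 0, 1], [0, 0, 0, 0, -8, 0, 1], [0, 0, 0, 0, -3, 0, 1], [0, 0, 0, 0, 0, 0, 1]],
])

```text
time: 21.6
eef_pos: [0.5982, 0.0346, 0.2046]
tcp_rot: [-0.037, 0.994, 0.002, 0.104]
contact_force: [0.3, -0.5, 0.0]
opening: 0.201
```

```bash
cat >> h.py <<'E'
TIP=np.array([.0589,.0001,.0966]); J=np.load("joint.npy"); RW=restR(67.7,80)[0]
def tip(P,Rt=None):
    "delta to bring the tip to P"
    Rt=RW if Rt is None else Rt
    s=ctrl.get_state(); r=R.from_quat(s["tcp_rot"]); T=s["eef_pos"]+r.apply(TIP); D=r.apply([-.379,0,-.925]); print("tip",T.round(4),"lean",np.degrees(np.arccos(D[2])).round(1)); delta(np.asarray(P)-Rt@TIP,Rt); return T
E
python3 - <<'E'
from h import *
tip([*J[0],.03])
E
```

```text
tip [0.5606 0.0316 0.0979] lean 10.5
t 21.6 p [0.5982 0.0346 0.2046] F [ 0.3 -0.5  0. ] op 0.201 q [-0.13  -0.01   1.906  0.045  1.042 -1.794]
[[-0.976, -0.074, 0.206], [-0.073, 0.997, 0.012], [-0.206, -0.003, -0.978]]
shift mm [ 86.8 175.3  50.3] turn [-0.15 -0.39  0.05]
```

>>> apply_moves([
  [[0.01, 0.02, 0.003, 0, 0, 0, 1], [0.018, 0.038, 0.004, 0, 0, 0, 1], [0.018, 0.038, 0.004, 0, 0, 0, 1], [0.018, 0.038, 0.004, 0, 0, 0, 1], [0.01, 0.022, 0, 0, 0, 0, 1], [0, 0, 0, 0, 0, 0, 1], [0, 0, 0, 0, 0, 0, 1]],
])

```text
time: 22.3
eef_pos: [0.5159, 0.1884, 0.1771]
tcp_rot: [-0.035, 0.994, 0.0, 0.102]
contact_force: [0.0, 0.4, 0.0]
opening: 0.204
```

Run:
```python
from h import *
tip([*J[0],.03])
```

```text
tip [0.4779 0.1851 0.0706] lean 10.7
t 22.3 p [0.5159 0.1884 0.1771] F [0.  0.4 0. ] op 0.204 q [ 0.18  -0.092  2.036 -0.034  0.996 -1.446]
[[-0.977, -0.07, 0.202], [-0.07, 0.997, 0.008], [-0.202, -0.006, -0.979]]
shift mm [11.9 16.  38.5] turn [-0.38 -0.65 -0.09]
```

>>> apply_moves([
  [[0.01, 0.014, 0.01, -0.4, -0.6, 0, 1], [0, 0, 0.015, 0, 0, 0, 1], [0, 0, 0.01, 0, 0, 0, 1], [0, 0, 0, 0, 0, 0, 1], [0, 0, 0, 0, 0, 0, 1]],
])

```text
time: 22.8
eef_pos: [0.5174, 0.1987, 0.1427]
tcp_rot: [-0.033, 0.994, 0.003, 0.108]
contact_force: [0.9, -0.5, -0.8]
opening: 0.198
```

Run:
```python
from h import *
T=tip([*J[0],.025])
ims=[]
for cam in("wrist","scene"):
    im,c=snap(cam,cam+"J"); t=proj(T,c); q=[proj([*j,.004],c) for j in J]; print(cam,"tip px",t.round(1),"J0",q[0].round(1),"J3",q[3].round(1))
    u=np.array(t).astype(int); w=60 if cam=="wrist" else 30; x0=max(u[0]-w,0); y0=max(u[1]-w,0); ims.append(cv2.resize(im[y0:y0+2*w,x0:x0+2*w,::-1],(400,400),interpolation=cv2.INTER_CUBIC)); print("crop origin",x0,y0,"scale",400/(2*w))
cv2.imwrite("pics/v12.png",np.hstack(ims))
```

```text
tip [0.4807 0.1963 0.0357] lean 10.0
t 22.8 p [0.5174 0.1987 0.1427] F [ 0.9 -0.5 -0.8] op 0.198 q [ 0.199 -0.049  2.064 -0.037  0.913 -1.419]
[[-0.974, -0.066, 0.214], [-0.065, 0.998, 0.013], [-0.215, -0.001, -0.977]]
shift mm [8.3 5.5 9.2] turn [-0.13  0.1  -0.38]
wrist tip px [322.8 107.6] J0 [329.3  88.7] J3 [337.8 165. ]
crop origin 262 47 scale 3.3333333333333335
scene tip px [386.  179.2] J0 [384.9 183.1] J3 [399.3 198.7]
crop origin 355 149 scale 6.666666666666667
```

View pics/v12.png

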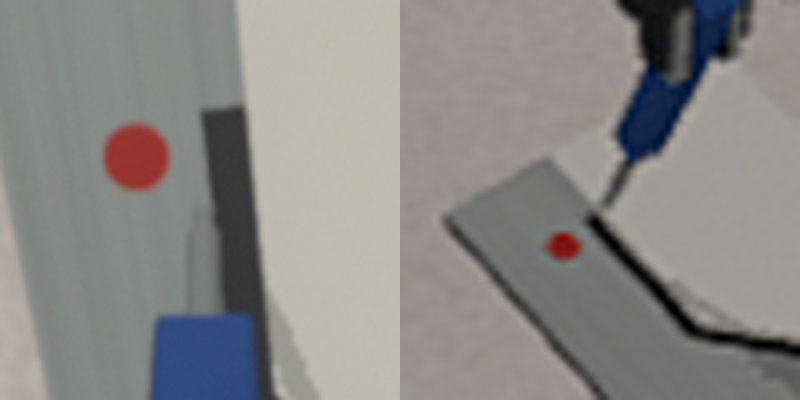

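>>> apply_moves([
  [[0.008, 0.005, 0.003, -0.1, 0, -0.4, 1], [0, 0, 0.005, 0, 0, 0, 1], [0, 0, 0, 0, 0, 0, 1], [0, 0, 0, 0, 0, 0, 1]],
])

```text
time: 23.3
eef_pos: [0.5109, 0.2038, 0.1341]
tcp_rot: [-0.037, 0.993, 0.004, 0.109]
contact_force: [0.1, -0.4, -0.4]
opening: 0.202
```

Run:
```python
from h import *
u=(J[1]-J[0])/.023; T=tip([*(J[0]-u*.003),.004])
```

```text
tip [0.4745 0.2012 0.027 ] lean 9.8
t 23.3 p [0.5109 0.2038 0.1341] F [ 0.1 -0.4 -0.4] op 0.202 q [ 0.211 -0.05   2.082 -0.038  0.893 -1.414]
[[-0.973, -0.074, 0.217], [-0.072, 0.997, 0.016], [-0.217, -0.0, -0.976]]
shift mm [ 7.9 -0.3 22. ] turn [0.   0.25 0.05]
```

>>> apply_moves([
  [[0.003, 0, 0.006, 0, 0, 0, 1], [0.002, 0, 0.006, 0, 0, 0, 1], [0.001, 0, 0.003, 0, 0, 0, 1], [0, 0, 0, 0, 0, 0, 1], [0, 0, 0, 0, 0, 0, 1]],
])

```text
time: 23.8
eef_pos: [0.5078, 0.2036, 0.1164]
tcp_rot: [-0.037, 0.993, 0.004, 0.109]
contact_force: [0.2, 0.2, -1.0]
opening: 0.205
```

Run:
```python
from h import *
u=(J[1]-J[0])/.023; T=tip([*(J[0]-u*.003),.004])
```

```text
tip [0.4714 0.201  0.0093] lean 9.9
t 23.8 p [0.5078 0.2036 0.1164] F [ 0.2  0.2 -1. ] op 0.205 q [ 0.212 -0.033  2.101 -0.04   0.857 -1.411]
[[-0.974, -0.074, 0.216], [-0.073, 0.997, 0.016], [-0.217, -0.0, -0.976]]
shift mm [ 1.1 -0.4  5.4] turn [-0.    0.22  0.06]
```

>>> apply_moves([
  [[0.001, 0, 0.003, 0, 0, 0, 1], [0, 0, 0.001, 0, 0, 0, 1], [0, 0, 0.001, 0, 0, 0, 1], [0, 0, 0.001, 0, 0, 0, 1]],
])

```text
time: 24.2
eef_pos: [0.5087, 0.2037, 0.1104]
tcp_rot: [-0.037, 0.993, 0.004, 0.11]
contact_force: [0.3, -0.5, 1.2]
opening: 0.2
```

Run:
```python
from h import *
u=(J[1]-J[0])/.023; T=tip([*(J[0]-u*.003),.004])
```

```text
tip [0.4724 0.2011 0.0033] lean 9.8
t 24.2 p [0.5087 0.2037 0.1104] F [ 0.3 -0.5  1.2] op 0.2 q [ 0.211 -0.024  2.104 -0.04   0.844 -1.41 ]
[[-0.973, -0.074, 0.217], [-0.073, 0.997, 0.016], [-0.218, -0.0, -0.976]]
shift mm [ 0.6 -0.4 -0.6] turn [0.   0.29 0.06]
```

>>> apply_moves([
  [[0, 0, 0.001, 0, 0, 0, 1], [0, 0, 0.001, 0, 0, 0, 1]],
])

```text
time: 24.4
eef_pos: [0.5096, 0.2038, 0.1099]
tcp_rot: [-0.037, 0.993, 0.004, 0.11]
contact_force: [-2.2, -0.3, 4.9]
opening: 0.203
```

Run:
```python
from h import *
tip([*J[1],.004]); r=R.from_quat(ctrl.get_state()["tcp_rot"]).inv()
u=(J[1]-J[0])/.023; w=(J[5]-J[4])/.023
print("leg1 dir in tool",r.apply([*u,0]).round(3),"leg2",r.apply([*w,0]).round(3),"down",r.apply([0,0,-1]).round(3))
```

```text
tip [0.4733 0.2012 0.0028] lean 9.8
t 24.4 p [0.5096 0.2038 0.1099] F [-2.2 -0.3  4.9] op 0.203 q [ 0.211 -0.021  2.103 -0.04   0.842 -1.41 ]
[[-0.973, -0.074, 0.218], [-0.073, 0.997, 0.016], [-0.218, -0.0, -0.976]]
shift mm [-23.8   2.5   4.3] turn [-0.    0.3   0.06]
leg1 dir in tool [-0.969  0.115  0.217] leg2 [-0.606  0.784  0.135] down [0.218 0.    0.976]
```

>>> apply_moves([
  [[-0.0012, 0.0002, 0.0013, 0, 0, 0, 1], [-0.0022, 0.0003, 0.0015, 0, 0, 0, 1], [-0.0022, 0.0003, 0.0015, 0, 0, 0, 1], [-0.0022, 0.0003, 0.0015, 0, 0, 0, 1], [-0.0022, 0.0003, 0.0015, 0, 0, 0, 1], [-0.0022, 0.0003, 0.0015, 0, 0, 0, 1]],
])

```text
time: 25.0
eef_pos: [0.5218, 0.2058, 0.1072]
tcp_rot: [-0.038, 0.994, 0.002, 0.105]
contact_force: [-3.7, -1.7, 4.9]
opening: 0.205
```

```bash
cat >> h.py <<'E'
def trk():
    s=ctrl.get_state(); r=R.from_quat(s["tcp_rot"]); T=s["eef_pos"]+r.apply(TIP); D=r.apply([-.379,0,-.925])
    u=(J[3]-J[0])/.069; w=(J[6]-J[3])/.069; p=T[:2]-J[3]
    print("t",round(s["time"],2),"tip",T.round(4),"lean",np.degrees(np.arccos(D[2])).round(1),"F",s["contact_force"].round(1),"op",round(s["opening"],3))
    print("leg1 s %.1f lat %.1f | leg2 s %.1f lat %.1f"%(1e3*(p@u+.069),1e3*(u[0]*p[1]-u[1]*p[0]),1e3*(p@w+.069),1e3*(w[0]*p[1]-w[1]*p[0])), "turn to RW",(r.inv()*R.from_matrix(RW)).as_rotvec(degrees=True).round(1),"leg1",r.inv().apply([*u,0]).round(3),"leg2",r.inv().apply([*w,0]).round(3))
E
python3 -c "from h import *; trk()"
```

```text
t 25.0 tip [4.846e-01 2.026e-01 4.000e-04] lean 10.3 F [-3.7 -1.7  4.9] op 0.205
leg1 s 10.6 lat -0.6 | leg2 s 27.3 lat 40.9 turn to RW [-0.2 -0.2  0.2] leg1 [-0.972  0.113  0.208] leg2 [-0.609  0.783  0.127]
```

Run:
```python
from h import *
import pickle
snap("wrist","wristK")
s,r=ctrl.get_state(),None; r=R.from_quat(s["tcp_rot"])
for n in("wrist_c","wristJ","wristK"):
    c,im=pickle.load(open(f"pics/{n}.pkl","rb")); h=cv2.cvtColor(im,cv2.COLOR_RGB2HSV)
    b=((h[...,0]>103)&(h[...,0]<125)&(h[...,1]>130)&(h[...,2]>40)); ys,xs=np.nonzero(b); o=[]
    for y in(150,180,210,240):
        x=np.nonzero(b[y])[0]; o.append((int(x.min()),int(x.max())) if len(x) else None)
    print(n,"rows",ys.min(),ys.max(),"n",b.sum(),o)
c,im=pickle.load(open("pics/wristK.pkl","rb")); d=cv2.cvtColor(im,cv2.COLOR_RGB2GRAY).astype(int)
c2,i2=pickle.load(open("pics/wristJ.pkl","rb")); d2=cv2.cvtColor(i2,cv2.COLOR_RGB2GRAY).astype(int)
for y in range(100,142,6): print(y,"K",d[y,312:336:2].tolist(),"J",d2[y,312:336:2].tolist())
```

```text
wrist_c rows 142 359 n 8869 [(309, 336), (307, 338), (305, 340), (303, 342)]
wristJ rows 141 359 n 8913 [(309, 337), (307, 338), (305, 340), (303, 342)]
wristK rows 131 359 n 9340 [(307, 336), (306, 338), (304, 340), (303, 342)]
100 K [151, 138, 72, 91, 138, 146, 132, 86, 65, 139, 207, 208] J [133, 136, 134, 134, 135, 135, 99, 56, 56, 56, 55, 55]
106 K [151, 148, 101, 125, 144, 145, 138, 114, 70, 100, 192, 208] J [135, 136, 134, 135, 132, 133, 122, 65, 55, 57, 56, 56]
112 K [151, 151, 129, 129, 144, 145, 138, 115, 71, 76, 184, 207] J [134, 135, 135, 133, 121, 124, 117, 75, 54, 54, 56, 57]
118 K [150, 151, 144, 133, 144, 145, 138, 118, 77, 63, 122, 180] J [134, 134, 136, 120, 122, 125, 122, 108, 72, 54, 53, 56]
124 K [151, 151, 144, 133, 144, 145, 138, 120, 78, 60, 97, 164] J [133, 134, 135, 118, 121, 125, 122, 108, 72, 55, 55, 55]
130 K [123, 123, 118, 111, 117, 118, 114, 102, 82, 76, 81, 126] J [132, 134, 133, 118, 122, 125, 122, 109, 75, 53, 54, 54]
136 K [84, 84, 84, 84, 85, 86, 85, 85, 85, 86, 85, 85] J [132, 133, 132, 117, 123, 125, 123, 110, 87, 54, 55, 55]
```

```bash
cat >> h.py <<'E'
from scipy.optimize import brentq
CT=None
def pivot(row):
    "pivot of the pick in the hand about tool y from the upper edge row of the blue in the wrist picture; returns tip and direction in the tool frame"
    c=ctrl.get_calibration("wrist"); s=ctrl.get_state(); r=R.from_quat(s["tcp_rot"]); Hh=np.array([.0002,0,-.0468])
    def geo(a): 
        q=R.from_euler("y",a,degrees=True); return Hh+q.apply(TIP-Hh), q.apply([-.379,0,-.925]), q
    def top(a):
        T,D,q=geo(a); n=q.apply([.925,0,-.379]); return min(proj(s["eef_pos"]+r.apply(T+D*.06+n*o),c)[1] for o in(-.009,.009))
    r0=top(0); a=brentq(lambda a:top(a)-(r0+row-141),-40,40); return a,*geo(a)[:2]
def bluerow():
    im,c=snap("wrist","wr"); h=cv2.cvtColor(im,cv2.COLOR_RGB2HSV); b=((h[...,0]>103)&(h[...,0]<125)&(h[...,1]>130)&(h[...,2]>40)); return np.nonzero(b.sum(1)>8)[0].min()
def trk2():
    row=bluerow(); a,tp,dr=pivot(row); s=ctrl.get_state(); r=R.from_quat(s["tcp_rot"]); T=s["eef_pos"]+r.apply(tp); D=r.apply(dr)
    u=(J[3]-J[0])/.069; w=(J[6]-J[3])/.069; p=T[:2]-J[3]
    print("row",row,"pivot %.1f"%a,"t",round(s["time"],2),"tip",T.round(4),"lean",np.degrees(np.arccos(D[2])).round(1),"F",s["contact_force"].round(1),"op",round(s["opening"],3),"tipTool",tp.round(4))
    print("leg1 s %.1f lat %.1f | leg2 s %.1f lat %.1f"%(1e3*(p@u+.069),1e3*(u[0]*p[1]-u[1]*p[0]),1e3*(p@w+.069),1e3*(w[0]*p[1]-w[1]*p[0])), "turn to RW",(r.inv()*R.from_matrix(RW)).as_rotvec(degrees=True).round(1),"leg1",r.inv().apply([*u,0]).round(3),"leg2",r.inv().apply([*w,0]).round(3),"down",r.inv().apply([0,0,-1]).round(3))
E
python3 -c "from h import *; trk2()"
```

```text
row 131 pivot 4.5 t 25.1 tip [0.4729 0.2018 0.0029] lean 14.7 F [-3.8 -1.4  5.4] op 0.2 tipTool [0.0699 0.0001 0.0916]
leg1 s -1.1 lat 0.8 | leg2 s 20.0 lat 50.1 turn to RW [-0.2 -0.2  0.2] leg1 [-0.972  0.113  0.208] leg2 [-0.609  0.783  0.127] down [0.209 0.004 0.978]
```

>>> apply_moves([
  [[0, 0, 0.0004, 0, 0, 0, 1], [0, 0, 0.0002, 0, 0, 0, 1], [-0.0023, 0.0003, 0.0008, 0, 0, 0, 1], [-0.0023, 0.0003, 0.0008, 0, 0, 0, 1], [-0.0023, 0.0003, 0.0008, 0, 0, 0, 1], [-0.0023, 0.0003, 0.0008, 0, 0, 0, 1]],
], force=120)

```text
time: 25.7
eef_pos: [0.5264, 0.2068, 0.1057]
tcp_rot: [-0.038, 0.995, 0.0, 0.096]
contact_force: [-6.5, -1.6, 9.0]
opening: 0.197
```

```bash
python3 -c "from h import *; trk2()"
```

```text
row 130 pivot 4.9 t 25.75 tip [0.4744 0.2022 0.0028] lean 16.3 F [-6.2 -1.1  9.7] op 0.193 tipTool [0.0709 0.0001 0.0911]
leg1 s 0.6 lat 0.9 | leg2 s 21.3 lat 49.0 turn to RW [-0.4 -1.3  0.2] leg1 [-0.976  0.113  0.188] leg2 [-0.612  0.783  0.113] down [0.19  0.007 0.982]
```

>>> apply_moves([
  [[-0.0025, 0.0002, 0.0, 0, -0.3, 0, 1], [-0.0028, 0.0002, 0.0004, 0, -0.3, 0, 1], [-0.0028, 0.0002, 0.0005, 0, -0.3, 0, 1], [-0.0028, 0.0002, 0.0005, 0, -0.3, 0, 1], [-0.0028, 0.0002, 0.0005, 0, -0.2, 0, 1], [-0.0028, 0.0002, 0.0005, 0, -0.2, 0, 1]],
])

```text
time: 26.35
eef_pos: [0.5297, 0.2077, 0.1047]
tcp_rot: [-0.038, 0.995, -0.003, 0.087]
contact_force: [-6.7, -2.2, 9.5]
opening: 0.193
```

```bash
python3 -c "from h import *; trk2()"
```

```text
row 130 pivot 4.9 t 26.4 tip [0.4761 0.2025 0.0027] lean 17.3 F [-7.4 -1.6  9.7] op 0.19 tipTool [0.0709 0.0001 0.0911]
leg1 s 2.2 lat 0.9 | leg2 s 22.4 lat 47.8 turn to RW [-0.7 -2.3  0.3] leg1 [-0.979  0.113  0.171] leg2 [-0.615  0.783  0.099] down [0.173 0.012 0.985]
```

>>> apply_moves([
  [[-0.0035, 0.0002, -0.0005, 0, -0.8, 0, 1], [-0.0035, 0.0002, 0.0, 0, -0.8, 0, 1], [-0.0035, 0.0002, 0.0, 0, -0.8, 0, 1], [-0.0035, 0.0002, 0.0, 0, -0.8, 0, 1]],
])

```text
time: 26.8
eef_pos: [0.5356, 0.2089, 0.1052]
tcp_rot: [-0.038, 0.994, -0.003, 0.103]
contact_force: [-4.5, -0.2, 3.2]
opening: 0.193
```

```bash
python3 -c "from h import *; trk2()"
```

```text
row 126 pivot 6.7 t 26.85 tip [0.4812 0.2035 0.0029] lean 17.2 F [-4.7 -0.7  4.6] op 0.195 tipTool [0.0752 0.0001 0.0888]
leg1 s 7.4 lat 0.9 | leg2 s 26.1 lat 44.2 turn to RW [-0.8 -0.4  0.3] leg1 [-0.972  0.114  0.203] leg2 [-0.611  0.783  0.118] down [0.206 0.014 0.978]
```

>>> apply_moves([
  [[-0.0035, 0.0002, 0.0002, -0.2, -0.5, 0, 1], [-0.0035, 0.0002, 0.0002, -0.2, -0.5, 0, 1], [-0.0035, 0.0002, 0.0002, -0.2, -0.5, 0, 1], [-0.0035, 0.0002, 0.0002, -0.2, -0.5, 0, 1], [-0.0035, 0.0002, 0.0002, -0.2, -0.5, 0, 1], [-0.0035, 0.0002, 0.0002, -0.2, -0.5, 0, 1]],
])

```text
time: 27.45
eef_pos: [0.5489, 0.2105, 0.1048]
tcp_rot: [-0.04, 0.992, 0.007, 0.117]
contact_force: [-3.8, -0.0, 3.9]
opening: 0.195
```

```bash
python3 -c "from h import *; trk2()"
```

```text
row 119 pivot 9.8 t 27.5 tip [0.4889 0.2062 0.0035] lean 18.7 F [-4.  -0.7  4.4] op 0.194 tipTool [0.0826 0.0001 0.0845]
leg1 s 15.6 lat 2.1 | leg2 s 32.7 lat 39.3 turn to RW [0.3 1.2 0.4] leg1 [-0.967  0.109  0.232] leg2 [-0.608  0.78   0.149] down [ 0.233 -0.004  0.972]
```

>>> apply_moves([
  [[-0.0035, -0.0002, -0.0005, 0, -0.4, 0, 1], [-0.0035, -0.0002, 0.0, 0, -0.4, 0, 1], [-0.0035, -0.0002, 0.0, 0, -0.4, 0, 1], [-0.0035, -0.0002, 0.0001, 0, -0.4, 0, 1], [-0.0035, -0.0002, 0.0001, 0, -0.4, 0, 1], [-0.0035, -0.0002, 0.0001, 0, -0.4, 0, 1]],
])

```text
time: 28.1
eef_pos: [0.5742, 0.2114, 0.11]
tcp_rot: [-0.039, 0.989, 0.009, 0.144]
contact_force: [-0.4, 0.5, -2.1]
opening: 0.193
```

```bash
python3 -c "from h import *; trk2()"
```

```text
row 120 pivot 9.4 t 28.15 tip [0.5211 0.2078 0.0054] lean 15.1 F [1.  0.3 0.1] op 0.191 tipTool [0.0815 0.0001 0.0851]
leg1 s 47.4 lat -2.3 | leg2 s 52.1 lat 13.6 turn to RW [0.4 4.4 0.3] leg1 [-0.952  0.109  0.286] leg2 [-0.598  0.78   0.184] down [ 0.287 -0.006  0.958]
```

>>> apply_moves([
  [[-0.0022, 0.0005, 0.0018, 0, -0.2, 0, 1], [-0.0022, 0.0005, 0.0016, 0, -0.2, 0, 1], [-0.0027, 0.0005, 0.0011, 0, -0.3, 0, 1], [-0.0027, 0.0005, 0.0011, 0, -0.3, 0, 1], [-0.0027, 0.0005, 0.0011, 0, -0.3, 0, 1], [-0.0027, 0.0005, 0.001, 0, -0.3, 0, 1], [-0.0027, 0.0005, 0.001, 0, -0.3, 0, 1]],
])

```text
time: 28.85
eef_pos: [0.5855, 0.2147, 0.1076]
tcp_rot: [-0.041, 0.988, 0.005, 0.146]
contact_force: [-6.5, -1.3, 7.2]
opening: 0.194
```

```bash
python3 -c "from h import *; trk2()"
```

```text
row 117 pivot 10.7 t 28.9 tip [0.5289 0.2101 0.0036] lean 16.3 F [-6.3 -2.   8.4] op 0.193 tipTool [0.0846 0.0001 0.0831]
leg1 s 55.6 lat -1.6 | leg2 s 58.4 lat 8.3 turn to RW [0.  4.5 0.5] leg1 [-0.952  0.108  0.287] leg2 [-0.601  0.779  0.18 ] down [0.289 0.001 0.957]
```

>>> apply_moves([
  [[-0.003, 0.0004, 0.0003, 0, -0.3, 0, 1], [-0.003, 0.0004, 0.0006, 0, -0.3, 0, 1], [-0.003, 0.0004, 0.0008, 0, -0.3, 0, 1], [-0.003, 0.0004, 0.0008, 0, -0.3, 0, 1], [-0.003, 0.0004, 0.0009, 0, -0.3, 0, 1], [-0.0021, 0.0025, 0.0006, 0, -0.2, 0, 1], [-0.0021, 0.0027, 0.0006, 0.2, -0.2, 0, 1], [-0.0021, 0.0027, 0.0006, 0.2, -0.2, 0, 1], [-0.0021, 0.0027, 0.0006, 0.2, -0.2, 0, 1]],
])

```text
time: 29.8
eef_pos: [0.5996, 0.2241, 0.1082]
tcp_rot: [-0.045, 0.988, -0.009, 0.15]
contact_force: [-5.0, -4.5, 6.3]
opening: 0.193
```

```bash
python3 -c "from h import *; trk2()"
```

```text
row 118 pivot 10.3 t 29.85 tip [0.5453 0.2167 0.0035] lean 15.5 F [-4.3 -3.   6. ] op 0.197 tipTool [0.0836 0.0001 0.0838]
leg1 s 72.9 lat 1.8 | leg2 s 73.0 lat -1.5 turn to RW [-1.5  4.9  1.1] leg1 [-0.951  0.103  0.291] leg2 [-0.609  0.776  0.164] down [0.296 0.03  0.955]
```

>>> apply_moves([
  [[-0.0026, 0.0036, 0.0004, -0.2, -0.2, 0, 1], [-0.0026, 0.0036, 0.0005, -0.2, -0.2, 0, 1], [-0.0026, 0.0036, 0.0006, -0.2, -0.2, 0, 1], [-0.0026, 0.0036, 0.0006, -0.2, -0.2, 0, 1], [-0.0026, 0.0036, 0.0006, -0.2, -0.2, 0, 1], [-0.0026, 0.0036, 0.0006, -0.2, -0.2, 0, 1], [-0.0026, 0.0036, 0.0006, -0.2, -0.2, 0, 1], [-0.0026, 0.0036, 0.0006, -0.2, -0.2, 0, 1], [-0.0026, 0.0036, 0.0006, -0.2, -0.2, 0, 1]],
])

```text
time: 30.75
eef_pos: [0.6141, 0.2448, 0.107]
tcp_rot: [-0.061, 0.987, -0.013, 0.149]
contact_force: [-5.4, -5.5, 5.6]
opening: 0.191
```

```bash
python3 -c "from h import *; trk2()"
```

```text
row 115 pivot 11.7 t 30.8 tip [0.5565 0.234  0.0036] lean 17.1 F [-4.5 -3.7  5.3] op 0.195 tipTool [0.0867 0.0001 0.0818]
leg1 s 87.2 lat 16.7 | leg2 s 93.7 lat -1.0 turn to RW [-1.8  4.9  3. ] leg1 [-0.954  0.074  0.29 ] leg2 [-0.634  0.757  0.16 ] down [0.294 0.044 0.955]
```

>>> apply_moves([
  [[-0.0034, 0.0042, 0.0006, -0.3, -0.3, 0.2, 1], [-0.0034, 0.0042, 0.0006, -0.3, -0.3, 0.2, 1], [-0.0034, 0.0042, 0.0006, -0.3, -0.3, 0.2, 1], [-0.0034, 0.0042, 0.0006, -0.3, -0.3, 0.2, 1], [-0.0034, 0.0042, 0.0006, -0.3, -0.3, 0.2, 1], [-0.0034, 0.0042, 0.0006, -0.3, -0.3, 0.2, 1], [-0.0034, 0.0042, 0.0006, -0.3, -0.3, 0.2, 1], [-0.0034, 0.0042, 0.0006, -0.3, -0.3, 0.2, 1], [-0.0034, 0.0042, 0.0006, -0.3, -0.3, 0.2, 1], [-0.0034, 0.0042, 0.0006, -0.3, -0.3, 0.2, 1], [-0.0034, 0.0042, 0.0006, -0.3, -0.3, 0.2, 1], [-0.0034, 0.0042, 0.0006, -0.3, -0.3, 0.2, 1]],
])

```text
time: 32.0
eef_pos: [0.6424, 0.2826, 0.1072]
tcp_rot: [-0.062, 0.985, -0.004, 0.16]
contact_force: [-5.5, -6.6, 7.3]
opening: 0.194
```

```bash
python3 -c "
from h import *; trk2()
s=ctrl.get_state(); r=R.from_quat(s['tcp_rot']); print('up in tool',r.inv().apply([0,0,1]).round(3))"
```

```text
row 111 pivot 13.5 t 32.05 tip [0.5824 0.2733 0.0038] lean 17.4 F [-5.2 -4.4  7.6] op 0.19 tipTool [0.0907 0.0001 0.079 ]
leg1 s 120.0 lat 50.4 | leg2 s 140.7 lat -0.5 turn to RW [-0.7  6.2  3. ] leg1 [-0.947  0.069  0.314] leg2 [-0.629  0.754  0.189] down [0.316 0.026 0.948]
up in tool [-0.316 -0.026 -0.948]
```

>>> apply_moves([
  [[-0.003, 0, -0.01, 0, 0, 0, 1], [-0.009, 0, -0.028, 0, 0, 0, 1], [-0.011, 0, -0.033, 0, 0, 0, 1], [-0.011, 0, -0.033, 0, 0, 0, 1], [0.002, -0.02, 0, 0, 0, 0, 1], [0.004, -0.04, 0, 0, 0, 0, 1], [0.004, -0.042, 0, 0, 0, 0, 1], [0.004, -0.042, 0, 0, 0, 0, 1], [0.004, -0.042, 0, 0, 0, 0, 1], [0.004, -0.035, 0, 0, 0, 0, 1], [0, 0, 0, 0, 0, 0, 1]],
])

```text
time: 33.15
eef_pos: [0.6634, 0.066, 0.2249]
tcp_rot: [-0.059, 0.98, 0.007, 0.188]
contact_force: [0.8, 0.4, -0.9]
opening: 0.196
```

>>> apply_moves([
  [[0, 0, 0, 0, 5, 0.5, 1], [0, 0, 0, 0, 7.5, 0.5, 1], [0, 0, 0, 0, 7.5, 0.5, 1], [0, 0, 0, 0, 7.5, 0.5, 1], [0, 0, 0, 0, 6, 0.5, 1], [0, 0, 0, 0, 0, 0, 1], [0, 0, 0, 0, 0, 0, 1]],
])

```text
time: 33.85
eef_pos: [0.6717, 0.0706, 0.2252]
tcp_rot: [-0.034, 0.995, -0.005, -0.098]
contact_force: [-0.2, -0.2, -0.6]
opening: 0.197
```

```bash
cat >> h.py <<'E'
def lay(off,ax=.003,row=None):
    row=row or bluerow(); a,tp,dr=pivot(row); t=np.degrees(np.arctan2(-dr[2],-dr[0])); Rt,d,n=restR(t); s=ctrl.get_state(); r=R.from_quat(s["tcp_rot"]); T=s["eef_pos"]+r.apply(tp)
    print("row",row,"pivot %.1f tilt %.1f"%(a,t),"tip rel foot along,side,normal mm",(1e3*np.array([(T-P0)@d,(T-P0)@np.cross(n,d),(T-P0)@n])).round(1)); delta(P0+d*ax+n*off-Rt@tp,Rt); print("-n in tool",r.inv().apply(-n).round(3),"-d",r.inv().apply(-d).round(3))
E
python3 -c "from h import *; lay(.05)"
```

```text
row 114 pivot 12.1 tilt 55.6 tip rel foot along,side,normal mm [132.1  30.8  69.6]
t 33.9 p [0.6711 0.0705 0.225 ] F [-1.1 -0.3 -1.8] op 0.188 q [-0.036  0.393  1.402 -0.023  1.543 -1.673]
[[-0.978, -0.069, -0.196], [-0.068, 0.998, -0.016], [0.197, -0.002, -0.98]]
shift mm [ 63.  -30.6 122.1] turn [-0.08  9.24 -0.25]
-n in tool [-0.723  0.004  0.69 ] -d [ 0.69  -0.002  0.723]
```

>>> apply_moves([
  [[0.008, -0.004, 0.015, 0, 0, 0, 1], [0.015, -0.008, 0.029, 0, 0, 0, 1], [0.015, -0.008, 0.029, 0, 0, 0, 1], [0.013, -0.006, 0.025, 0, 0, 0, 1], [0.005, -0.002, 0.01, 0, 4.5, 0, 1], [0, 0, 0, 0, 4.5, 0, 1], [0, 0, 0, 0, 0, 0, 1], [0, 0, 0, 0, 0, 0, 1]],
])

```text
time: 34.7
eef_pos: [0.591, 0.0395, 0.1306]
tcp_rot: [-0.035, 0.985, -0.007, -0.166]
contact_force: [0.1, 0.2, 0.2]
opening: 0.189
```

```bash
python3 -c "from h import *; lay(.003)"
```

```text
row 114 pivot 12.1 tilt 55.6 tip rel foot along,side,normal mm [13.   5.5 55.6]
t 34.75 p [0.5911 0.0395 0.1309] F [ 0.2  0.2 -1.1] op 0.191 q [-0.08   0.379  1.616 -0.052  1.477 -1.708]
[[-0.942, -0.072, -0.327], [-0.067, 0.997, -0.026], [0.328, -0.002, -0.945]]
shift mm [-38.8  -5.3  41.2] turn [-0.09  1.46 -0.14]
-n in tool [-0.81   0.003  0.586] -d [ 0.586 -0.     0.81 ]
```

>>> apply_moves([
  [[-0.002, -0.0045, 0.002, 0, 1.4, 0, 1], [-0.008, 0, 0.009, 0, 0, 0, 1], [-0.011, 0, 0.012, 0, 0, 0, 1], [-0.009, 0, 0.01, 0, 0, 0, 1], [-0.004, 0, 0.004, 0, 0, 0, 1], [0, 0, 0, 0, 0, 0, 1], [0, 0, 0, 0, 0, 0, 1]],
])

```text
time: 35.45
eef_pos: [0.6125, 0.0363, 0.0808]
tcp_rot: [-0.035, 0.984, -0.008, -0.176]
contact_force: [0.1, -0.2, 0.0]
opening: 0.195
```

```bash
python3 -c "from h import *; lay(0,.002)"
```

```text
row 114 pivot 12.1 tilt 55.6 tip rel foot along,side,normal mm [2.1 0.7 5. ]
t 35.5 p [0.6125 0.0363 0.0809] F [-0.3 -0.4 -0.6] op 0.191 q [-0.08   0.489  1.569 -0.056  1.435 -1.705]
[[-0.935, -0.072, -0.346], [-0.066, 0.997, -0.027], [0.347, -0.003, -0.938]]
shift mm [-4.4 -0.6  3.4] turn [-0.11  0.26 -0.13]
-n in tool [-0.822  0.003  0.569] -d [0.569 0.    0.822]
```

>>> apply_moves([
  [[-0.002, -0.0004, 0.0014, 0, 0.2, 0, 1], [-0.0015, 0, 0.001, 0, 0, 0, 1], [0, 0, 0, 0, 0, 0, 1], [0, 0, 0, 0, 0, 0, 0.5], [0, 0, 0, 0, 0, 0, 0.2], [0, 0, 0, 0, 0, 0, 0.1], [0, 0, 0, 0, 0, 0, 0.1], [0, 0, 0, 0, 0, 0, 0.1]],
], force=60)

```text
time: 36.3
eef_pos: [0.6164, 0.0359, 0.0802]
tcp_rot: [-0.035, 0.984, -0.008, -0.176]
contact_force: [-0.4, 0.5, -0.1]
opening: 0.449
```

>>> apply_moves([
  [[0, 0, -0.005, 0, 0, 0, 0.1], [0, 0, -0.015, 0, 0, 0, 0.1], [0, 0, -0.025, 0, 0, 0, 0.1], [0, 0, -0.03, 0, 0, 0, 0.1], [0, 0, -0.03, 0, 0, 0, 0.1], [0, 0, -0.03, 0, 0, 0, 0.1], [0, 0, 0, 0, 0, 0, 0.1], [0, 0, 0, 0, 0, 0, 0.1], [0, 0, 0, 0, 0, 0, 0.1], [0, 0, 0, 0, 0, 0, 0.1]],
])

```text
time: 37.3
eef_pos: [0.666, 0.0401, 0.2171]
tcp_rot: [-0.035, 0.984, -0.008, -0.175]
contact_force: [0.0, 0.2, 0.2]
opening: 0.449
```

```bash
python3 -c "from h import *; st(); chk()"
```

```text
t 37.3 p [0.666  0.0401 0.2171] F [0.  0.2 0.2] op 0.449 q [-0.069  0.481  1.32  -0.052  1.688 -1.709]
[[-0.936, -0.072, -0.344], [-0.066, 0.997, -0.028], [0.345, -0.004, -0.939]]
scene expected box 343 372 207 232 n 333 blue inside 235
   blob [344, 209, 28, 23, 235] [357.8 219.9]
top expected box 313 323 132 177 n 363 blue inside 0
wrist expected box 310 334 99 218 n 2673 blue inside 1952
   blob [314, 101, 21, 106, 1953] [323.6 156.2]
```

```bash
python3 -c "from h import *; print(ctrl.sign_off())"
```

```text
the job is handed in; nothing more can be done
None
```

The job is handed in at about 37 s. The pick was lifted from the basket, laid in the red rest, let go and taken again. It was then run once along the joint from the red dot round the bend to the far end, and laid back in the rest with the tip at the foot.

**Last checks**
- In the scene camera the pick lies in the rest within about a pixel of where it lay the first time. The gripper is open about 14 cm above and reads no contact force.
- The wrist view gave a handle slightly shorter than expected. I took that as part of the handle being hidden.
- The top view could not see the pick, because the arm was in the way.
- I did not look at the spatula, bowl or tray again after the start. I know of no contact with them.

**What did not go cleanly**
- **Reported finger position:** the reported tool point lay about 32 mm beyond the real fingertips. My first two grasps closed above the handle. While I felt for the handle, one push on it reached about 46 N vertically (about 50 N in all), through the fingertips.
- **Turning in the grip:** the pick turned about 13 degrees in the grip during the pass. By my estimate its lean stayed at about 17 to 19 degrees, inside the 35 allowed.
- **Contact and speed:** somewhere between about 15 and 47 mm from the start the tip lost contact and ended that stretch about 2 mm above the bottom. It stayed inside the groove and moved at about 5 cm/s there, faster than elsewhere. Over the rest it was pressed with about 5 to 10 N. By my estimate the pass ended about 3 mm past the last joint point.

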